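Set the bearing gauge and pack the bearings grease hole up

TASK

Get this bench ready to gauge the next batch of bearings: set the plain master disc fully home in the gauge's round seat and, with it in there, turn the dial's bezel until the zero mark stands at the needle's tip; leave the master in the gauge. Roll each loose bearing along the mat until its grease hole is on top and lay it in an empty channel of the blue tray, lying along the channel with the hole still uppermost, like the two already packed. Leave those two and everything else on the bench where they are.

Things in the scene. Friction and masses are not known exactly. Their poses are not given: they have to be found in the camera images.
- bearing1: sealed steel bearing, a solid cylinder 50 mm in diameter, 36 mm wide, 0.36 kg, oiled (friction 0.4); origin at its centre, x along its axis, z out through its only grease hole, a dark 9.6 mm spot in the 12 mm groove round the rim. Starts lying on its rim on the mat, hole not on top; rolls freely square to its axis, 25 mm per rad. Three or four of bearing1 to 4 are present
- bearing2: same kind of bearing as bearing1; may be absent
- bearing3: same kind of bearing as bearing1; may be absent
- bearing4: same kind of bearing as bearing1; may be absent
- mat: flat green rubber bench mat on the bench, 300 x 250 mm (x by y), 3 mm thick; origin at the centre of its underside. The loose bearings start on it in rows 70 mm apart along its x axis, their axes roughly along its x, so they roll along its y
- tray: fixed blue tray 260 x 181 mm (x by y), origin at the centre of its underside. Three channels along x at y = -56 (in use), 0 and +56 mm: flat floor 4 mm up and 43 mm wide, between ribs 13 mm wide with tops 14 mm up; end walls 10 mm high at x = +-127 mm. A bearing lying along a channel has its centre 29 mm up and stays put
- packed1: bearing like bearing1, already packed in the tray channel at y = -56 mm, grease hole on top; to be left alone
- packed2: as packed1, in the same channel
- master: setting master: plain solid steel disc without groove or hole, 50 mm diameter, 30 mm high, about 0.42 kg, standing flat on the bench; origin at the centre of its underside
- master_center (a point): centre of the master disc, 15 mm above its underside
- gauge: fixed bench gauge, origin at the centre of its underside, base 220 x 100 mm, 18 mm high. Along its x: round seat in a 90 mm square plate at -65 mm, stem clamp (54 mm high) at -2 mm, dial face up at +65 mm. The sprung spindle, a 12 mm ball 41 mm up, juts over the seat from +x and is pushed back about 2.5 mm by a seated disc (under 2 N); grip at the seat's +-y sides
- seat (a point): centre of the floor of the gauge's round seat, a recess of 52 mm diameter and 9 mm depth with a small lead-in, open upward; its floor is 23 mm and its rim 32 mm above the bench; z axis up. A seated master stands 21 mm above the rim
- dial_center (a point): centre of the dial on its axis, 59 mm above the bench (7 mm below the bezel's top). The knurled bezel is 60 mm in diameter and 14 mm high, from 52 to 66 mm above the bench, on a fixed case 54 mm in diameter beneath
- bezel (a joint): angle of the bezel with its white scale (rad), grows clockwise seen from above, range -3 to 3; stays where it is left (about 0.06 N m of friction)
- needle (a joint): angle of the black needle (rad), grows clockwise seen from above: 0 with the seat empty, about 1.6 (1.0 to 2.2) with the master seated, as it turns 0.63 rad per mm of spindle travel. When needle minus bezel equals 1.571 the needle stands on the zero mark
- needle_tip (a point): point on the needle 22 mm from the dial's axis
- zero_mark (a point): the zero mark on the bezel's scale, the only broad black arrow among thin lines, 22 mm from the dial's axis; turns with the bezel
- oil: white bottle, 56 mm diameter, 150 mm high; a bystander to be left alone, origin at the centre of its underside
- screwdriver: screwdriver 150 mm long; a bystander to be left alone, origin at the centre of its underside
- brush: flat brush 170 mm long; a bystander to be left alone, origin at the centre of its underside
- caliper: calliper 190 mm long, flat on the bench; a bystander to be left alone, origin at the centre of its underside

How it is judged:
On the way, in this order (a step that is already met when the one before it is completed fails the run):
1. the master disc is fully home in the gauge's seat (horizontal distance between master_center and seat below 0.003 m and z of master_center in the frame of seat between 0.012 and 0.018 m and angle between the z axis of master and the z axis of seat, either way round below 0.08 rad), for 0.3 s.
2. with the master seated, the bezel's zero mark stands at the needle's tip (all of step 1 and horizontal distance between needle_tip and zero_mark below 0.0025 m), for 0.3 s.
At the end, for the whole second after the job is handed in: Master flat in the seat (centre within 3 mm, down within 3 mm); zero mark within 2.5 mm of the needle's tip; every loose bearing at rest on the floor of a tray channel, axis within 0.2 rad of the channel, grease hole within 0.35 rad of straight up (all of step 2 and linear speed of each of master, bearing1, bearing2, bearing3, bearing4 below 0.02 m/s and x of bearing1 in the frame of tray between -0.118 and 0.118 m and y of bearing1 in the frame of tray between -0.075 and 0.075 m and z of bearing1 in the frame of tray between 0.026 and 0.033 m and angle between the x axis of each of bearing1, bearing2, bearing3, bearing4 and the x axis of tray, either way round below 0.2 rad and angle between each of bearing1, bearing2, bearing3, bearing4's own z axis and vertical below 0.35 rad and x of bearing2 in the frame of tray between -0.118 and 0.118 m and y of bearing2 in the frame of tray between -0.075 and 0.075 m and z of bearing2 in the frame of tray between 0.026 and 0.033 m and x of bearing3 in the frame of tray between -0.118 and 0.118 m and y of bearing3 in the frame of tray between -0.075 and 0.075 m and z of bearing3 in the frame of tray between 0.026 and 0.033 m and x of bearing4 in the frame of tray between -0.118 and 0.118 m and y of bearing4 in the frame of tray between -0.075 and 0.075 m and z of bearing4 in the frame of tray between 0.026 and 0.033 m); the robot touches nothing.
It fails at once if a packed bearing or a bystander is displaced by more than 4 cm (distance of any of packed1, packed2, oil, screwdriver, brush, caliper from where it was at the start of the episode above 0.04 m).
Of bearing1, bearing2, bearing3, bearing4 only 3 to 4 are there at a start; the rules pass over those that are not, and their reading is None.
At some moment in a run one of master may be knocked a few centimetres aside while the robot is not near it.
Once in a run the grip may slacken for a moment while it holds something.
It also fails if it takes over 210 s, if anything falls off the work surface, if the arm or the gripper's body presses on something with over 40 N, if the wrist force passes 120 N, or if a joint passes its speed limit or range.

ROBOT

A 7-joint arm with a two-finger parallel gripper is mounted at the origin on the work surface. World frame = base frame: x ahead of the robot, y to its left, z up, the work surface at z = 0. Lengths are in m, angles in rad, forces in N, time in s.
With the tool pointing down it reaches from about 0.425 to 0.925 m from the base axis. Payload 6.8 kg.
Tool frame: the origin (TCP) lies midway between the tips of the shut fingers; the grasp point (between the pads) lies r.grasp_offset behind it (r.grasp_offset is the distance from the TCP to the grasp point, in m); z points along the fingers, y is the direction in which the jaws open and shut (so a half turn about z gives the same grasp; the last joint's range is limited). The gripper opens to 85 mm and grips with 20 to 120 N. Pads are 22 mm wide; open, the fingers measure 114 mm over their backs; the gripper's body (76 mm by 85 mm) begins 54 mm behind the grasp point. The pads swing forward as they close: fully open they stand 13 mm farther back than shut.
Start: joints at [1.021, 0.477, 0.022, 1.555, -0.011, 1.109, -0.083], TCP at [0.289, -0.61, 0.195] pointing down, gripper open.
Joint ranges: [-2.96, 2.96], [-0.34, 2.1], [-1.41, 1.46], [0.24, 2.44], [-1.37, 4.51], [0.17, 1.92], [-2.96, 2.96]. Speed limits (rad/s): [2.39, 2.39, 3.14, 3.14, 3.14, 3.14, 3.14].

INTERFACE

Orientations are given as a rotation vector (axis times angle).
In Python, from bench import r gives the robot as it stands. The module is installed in compiled form; this text tells all that it offers.
- The arm moves only by the tool send_rows, never from a script. Its argument "moves" is one flat list of numbers, 4 for each row, row after row: the shift along the tool's x, y, z in mm, then the turn about the tool's z in degrees. A call has 1 to 8 rows; each row is the pose to reach, as a shift and turn from the pose commanded when the call began, along the tool's axes at that moment; what a row does not reach only later rows make up. A row lasts 1/8 s, in which the tool goes at most 62.5 mm and 10.7 degrees, less where a joint would pass 70% of its speed; a pose out of reach is approached as far as the arm can. A call with a gripper value outside its range is refused whole. "hand" is the closure, from 0 (fully open) to 1 (shut), set as the call begins (left out, the last holds). The fingers move at their own pace and stop on an object; "newtons" is the grip in N (left out, the last holds). Time passes only in rows, so rows that repeat a pose let the fingers close. It gives the time, the measured TCP pose, the force and the opening at its end, in the units of the state.
- r.get_obs(): the state, without advancing time (a new reading comes with each control period).
- r.grab_frame(name): name is "scene" or "top"; returns a dict with "img" (420x560x3 uint8, red, green, blue), "mtx" (3x3 intrinsics, pixels), "D" ([k1, k2, p1, p2, k3] as OpenCV has them; the pictures are not rectified), "world_to_cam" (4x4, takes a point from world to camera coordinates). Camera axes: x right, y up, looking along -z (the intrinsics and any distortion apply to the point x, -y, -z); pixel columns grow to the right and rows downward; lengths in m; the calibration is good to about 2 mm. A picture is of the moment at which its call begins. There is no depth.
- r.hand_in(): hands the job in, once; it reports no verdict.
The state is a dict: "clock": time; "joints": joint angles; "qvel": joint speeds; "tau": joint torques, N m; "tcp_pos": TCP position; "orientation": TCP orientation; "contact_force": force on the tool from outside, world axes, zero at the start; "moment": the same for the moment, N m; "grip_width": finger opening in m.
Only numpy, scipy, OpenCV 4.12 (cv2) and the standard library are available. Lean on these libraries where they do the work, as an engineer would, in place of code of your own. Each camera call takes 0.05 s, during which the arm holds its last target.

## Working session

There is one attempt and no reset: what is moved stays moved. The work goes in short steps, Python scripts to look and compute and a tool call to move; the robot and the scene stay as the last step left them, time stands still between calls to the robot, and variables do not carry over. Pictures are saved under pics/ and viewed, and the job is handed in when it is done.

Besides the shell and the picture viewer there is one more tool, called after "Call:" in YAML: its name, and indented under it one key for each argument. send_rows: Moves the arm, as the interface text tells. Its arguments: {"type":"object","properties":{"moves":{"type":"array"},"hand":{"type":"number"},"newtons":{"type":"number"}},"required":["moves"]}

```bash
mkdir -p pics; ls
cat > h.py <<'E'
import numpy as np, cv2
from bench import r
def grab(n):
    f=r.grab_frame(n); return f
def save(f,name,scale=1,crop=None):
    im=f["img"][:,:,::-1]
    if crop: x0,y0,x1,y1=crop; im=im[y0:y1,x0:x1]
    if scale!=1: im=cv2.resize(im,None,fx=scale,fy=scale,interpolation=cv2.INTER_CUBIC)
    cv2.imwrite("pics/"+name+".png",im)
def proj(f,P):
    P=np.atleast_2d(np.array(P,float)); c=(f["world_to_cam"]@np.c_[P,np.ones(len(P))].T)[:3].T
    c=c*[1,-1,-1]
    return cv2.projectPoints(c,np.zeros(3),np.zeros(3),np.array(f["mtx"]),np.array(f["D"]))[0][:,0]
def unproj(f,uv,z):
    uv=np.array(uv,float).reshape(-1,1,2)
    n=cv2.undistortPoints(uv,np.array(f["mtx"]),np.array(f["D"]))[:,0]
    d=np.c_[n[:,0],-n[:,1],-np.ones(len(n))]
    T=np.array(f["world_to_cam"]);R=T[:3,:3];o=-R.T@T[:3,3]
    d=d@R
    z=np.broadcast_to(z,(len(d),))
    return o+d*((z-o[2])/d[:,2])[:,None]
def st():
    o=r.get_obs(); 
    print({k:np.round(o[k],4).tolist() for k in o if k not in("qvel","tau")})
E
python3 - <<'E'
from h import *
st(); print(r.grasp_offset)
for n in("scene","top"):
    f=grab(n); save(f,n+"0",1.4); T=f["world_to_cam"]; print(n,np.round(T,3).tolist(),np.round(f["mtx"],1).tolist(),f["D"], (-T[:3,:3].T@T[:3,3]).round(3))
E
```

```text
pics
{'clock': 0.0, 'joints': [1.0209, 0.4778, 0.0224, 1.5564, -0.0115, 1.1093, -0.0831], 'tcp_pos': [0.2883, -0.6096, 0.1941], 'orientation': [-3.0636, -0.688, 0.0008], 'contact_force': [-0.9195, -0.0347, -0.1016], 'moment': [-0.0018, -0.0383, 0.0106], 'grip_width': 0.0852}
0.0187
scene [[-0.349, 0.937, -0.004, 0.2], [-0.729, -0.269, 0.63, 0.355], [0.589, 0.223, 0.777, -1.935], [0.0, 0.0, 0.0, 1.0]] [[519.8, 0.0, 278.3], [0.0, 519.8, 216.0], [0.0, 0.0, 1.0]] [-0.09371904  0.          0.          0.          0.        ] [1.468 0.339 1.281]
top [[-0.007, -1.0, 0.018, -0.038], [0.988, -0.005, 0.152, -0.577], [-0.152, 0.019, 0.988, -1.201], [0.0, 0.0, 0.0, 1.0]] [[534.8, 0.0, 278.3], [0.0, 534.8, 214.1], [0.0, 0.0, 1.0]] [0.03800328 0.         0.         0.         0.        ] [ 0.387 -0.018  1.275]
```

View pics/scene0.png

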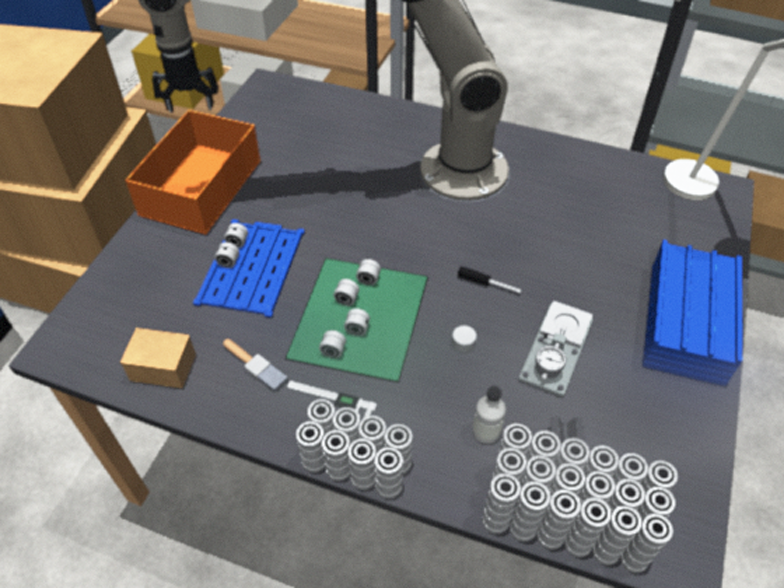

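View pics/top0.png

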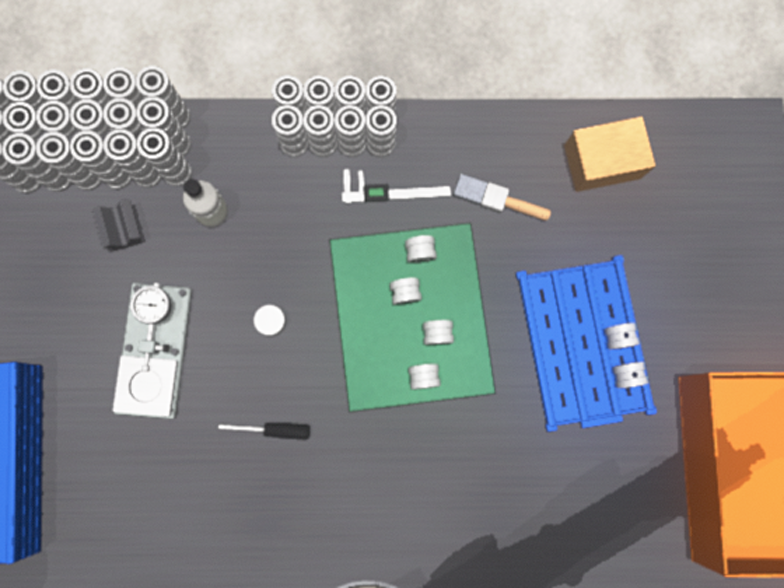

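Run:
```python
from h import *
f=grab("top"); save(f,"t_mat",6,(230,155,360,295)); save(f,"t_gauge",6,(75,195,215,300)); save(f,"t_tray",5,(365,180,475,310))
g=grab("scene"); save(g,"s_mat",6,(200,180,310,275)); save(g,"s_gauge",7,(320,205,430,285))
```

```text
(no output)
```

View pics/t_mat.png

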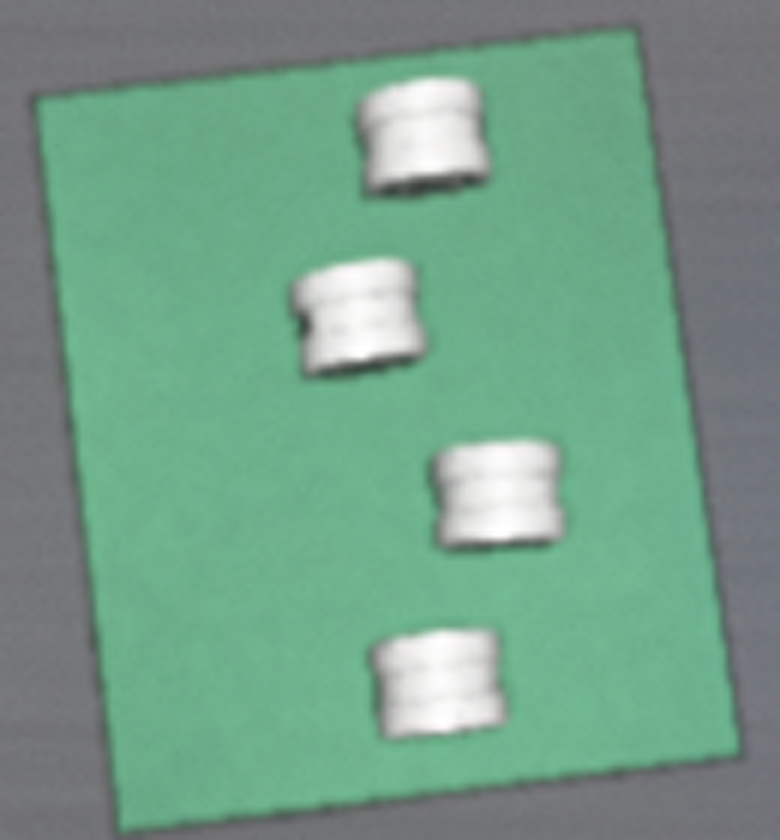

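View pics/t_gauge.png

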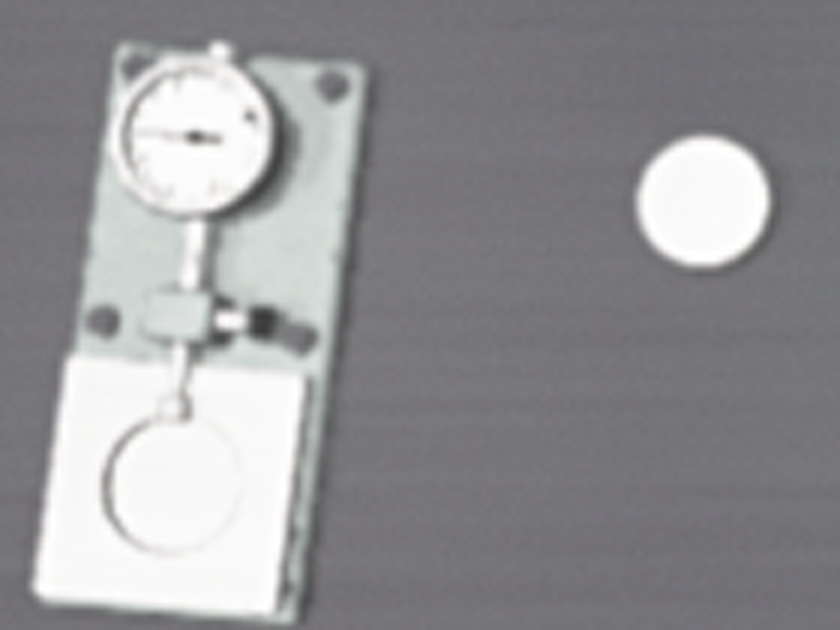

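View pics/t_tray.png

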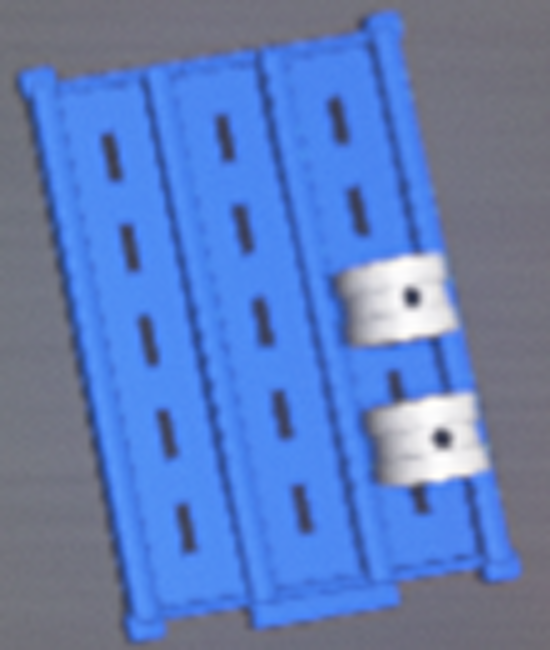

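View pics/s_mat.png

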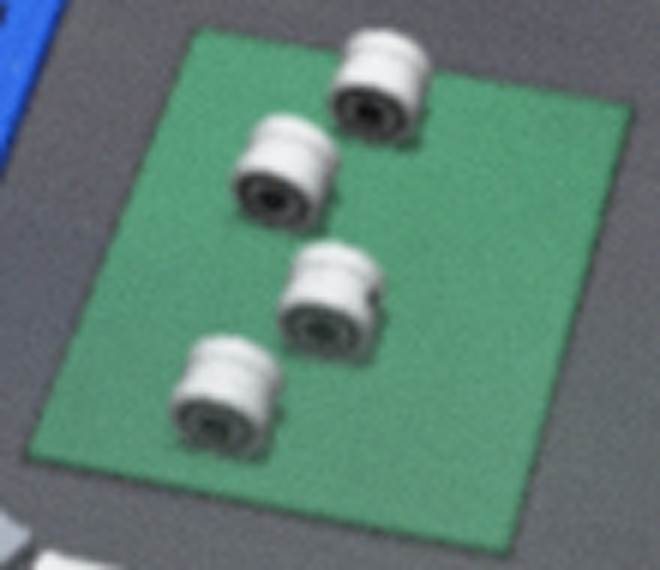

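View pics/s_gauge.png

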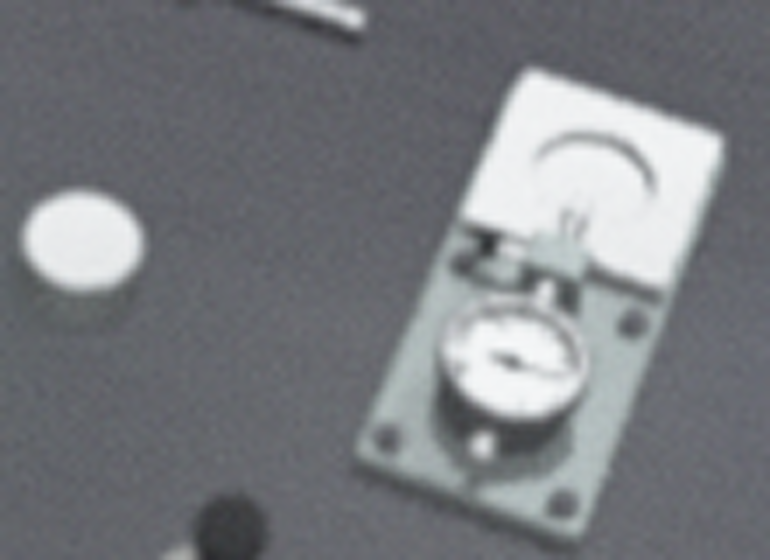

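```bash
cat > fit.py <<'E'
from h import *
from scipy.optimize import least_squares
def cl(pts,s,x0,y0): return (np.array(pts,float)+.5)/s-.5+[x0,y0]
def fitpose(views,x0,loc=None):
    # views: list of (frame, local pts(N,3), pix)
    def P(p,L): 
        c,s=np.cos(p[2]),np.sin(p[2]); L=np.asarray(L,float)
        return np.c_[p[0]+c*L[:,0]-s*L[:,1],p[1]+s*L[:,0]+c*L[:,1],L[:,2]]
    fun=lambda p:np.concatenate([(proj(f,P(p,L))-u).ravel() for f,L,u in views])
    o=least_squares(fun,x0,loss='soft_l1'); return o.x,[np.round(proj(f,P(o.x,L))-u,1).tolist() for f,L,u in views]
E
python3 - <<'E'
from fit import *
f=grab("top");g=grab("scene")
tp=cl([(118,43),(370,67),(298,622)],6,75,195); tl=[(.11,.05,.018),(.11,-.05,.018),(-.11,-.05,.018)]
pp=cl([(70,355),(312,372),(278,612),(35,598),(171,487),(193,137)],6,75,195); pl=[(-.02,.045,.032),(-.02,-.045,.032),(-.11,-.045,.032),(-.11,.045,.032),(-.065,0,.032),(.065,0,.066)]
sp=cl([(530,68),(723,138),(660,298),(463,225),(358,455),(575,540)],7,320,205); sl=[(-.11,-.045,.032),(-.11,.045,.032),(-.02,.045,.032),(-.02,-.045,.032),(.11,-.05,.018),(.11,.05,.018)]
T=(f,tl+pl,np.r_[tp,pp]);S=(g,sl,sp)
for v in([T],[S],[T,S]):
    x,res=fitpose(v,[.5,.35,0]); print("gauge",x.round(4),res)
# master
for fr,box,name in((f,(175,205,210,250),"top"),(g,(318,225,345,255),"sc")):
    x0,y0,x1,y1=box; im=fr["img"][y0:y1,x0:x1].min(2)
    m=(im>150).astype(np.uint8); n,l,s,c=cv2.connectedComponentsWithStats(m); k=1+np.argmax(s[1:,4])
    print(name,s[k],c[k]+[x0,y0],unproj(fr,[c[k]+[x0,y0]],.03).round(4))
# tray
tt=cl([(22,75),(400,15),(518,570),(130,635)],5,365,180)
print("tray corners",unproj(f,tt,.012).round(4))
mt=cl([(32,95),(640,28),(742,757),(120,830)],6,230,155); print("mat",unproj(f,mt,.003).round(4))
ms=cl([(197,28),(632,105),(508,550),(28,458)],6,200,180); print("mat s",unproj(g,ms,.003).round(4))
E
```

```text
gauge [ 0.5019  0.3536 -0.0928] [[[-0.1, -1.7], [0.3, -2.0], [0.1, -0.7], [0.2, 0.8], [-0.8, 1.3], [-0.4, 0.8], [0.3, -0.2], [0.3, 0.1], [-0.0, 0.3]]]
gauge [ 0.5032  0.354  -0.0975] [[[-0.2, 0.2], [0.1, 0.1], [0.7, -1.3], [0.1, -1.4], [-1.7, 0.4], [0.3, 1.0]]]
gauge [ 0.5022  0.3537 -0.0939] [[[-0.1, -1.8], [0.3, -2.1], [0.0, -0.8], [0.1, 0.7], [-0.9, 1.2], [-0.5, 0.7], [0.2, -0.3], [0.3, -0.0], [-0.0, 0.2]], [[-0.3, -0.1], [-0.0, -0.2], [0.7, -1.6], [0.1, -1.6], [-1.6, 0.2], [0.4, 0.7]]]
top [  6  12  22  23 393] [191.67684478 228.13740458] [[0.5463 0.1612 0.03  ]]
sc [  5   7  18  15 194] [331.2371134  238.88659794] [[0.5472 0.1599 0.03  ]]
tray corners [[ 0.6279 -0.2608  0.012 ]
 [ 0.6565 -0.4445  0.012 ]
 [ 0.3911 -0.4848  0.012 ]
 [ 0.362  -0.3021  0.012 ]]
mat [[ 0.6908  0.0627  0.003 ]
 [ 0.718  -0.1851  0.003 ]
 [ 0.4224 -0.2182  0.003 ]
 [ 0.3957  0.0268  0.003 ]]
mat s [[ 0.4242 -0.2185  0.003 ]
 [ 0.3944  0.0264  0.003 ]
 [ 0.6873  0.0614  0.003 ]
 [ 0.7195 -0.1813  0.003 ]]
```

```bash
cat >> h.py <<'E'
from scipy.spatial.transform import Rotation as Ro
def go(x,y,z,yaw,flip=None):
    """shift/turn to bring TCP to xyz with jaw axis at world angle yaw (mod pi)"""
    o=r.get_obs(); R=Ro.from_rotvec(o["orientation"]).as_matrix(); p=np.array(o["tcp_pos"])
    s=R.T@(np.array([x,y,z])-p)*1000
    cur=np.arctan2(R[1,1],R[0,1]); t=-(yaw-cur)   # tool z down
    t=(t+np.pi/2)%np.pi-np.pi/2
    print("shift",s.round(1),"turn deg",np.degrees(t).round(1),"alt",np.degrees(t-np.sign(t)*np.pi).round(1),"| j7",round(o["joints"][6],2),"curyaw",round(np.degrees(cur),1),"w",round(o["grip_width"],4),"t",round(o["clock"],2),"F",np.round(o["contact_force"],1))
E
python3 -c "
from h import *
go(.5467,.1606,.12,-.095+np.pi/2)
go(.5467,.1606,.008,-.095+np.pi/2)"
```

```text
shift [ 562.9 -586.2   75. ] turn deg 30.8 alt -149.2 | j7 -0.08 curyaw -64.7 w 0.0854 t 0.3 F [ 0.1 -0.3  0.6]
shift [ 562.9 -586.1  187. ] turn deg 30.8 alt -149.2 | j7 -0.08 curyaw -64.7 w 0.0854 t 0.3 F [ 0.1 -0.3  0.6]
```

Call:
send_rows:
  moves: [563,-586,75,31,563,-586,75,31,563,-586,75,31,563,-586,75,31,563,-586,75,31,563,-586,75,31,563,-586,75,31,563,-586,75,31]
  hand: 0

```text
clock: 1.3
tcp_pos: [0.4475, -0.1364, 0.1493]
orientation: [3.137, -0.156, 0.002]
contact_force: [1.4, -0.4, 0.4]
grip_width: 0.0857
```

```bash
python3 -c "
from h import *
go(.5467,.1606,.12,-.095+np.pi/2)"
```

```text
shift [  69.1 -305.3   29.3] turn deg -0.3 alt 179.7 | j7 -1.54 curyaw -95.7 w 0.0857 t 1.3 F [ 1.4 -0.4  0.4]
```

Call:
send_rows:
  moves: [69,-305,29,0,69,-305,29,0,69,-305,29,0,69,-305,29,0,69,-305,29,0,69,-305,29,0,69,-305,29,0]

```text
clock: 2.17
tcp_pos: [0.5456, 0.158, 0.1198]
orientation: [3.137, -0.155, -0.001]
contact_force: [1.1, -1.0, -0.2]
grip_width: 0.0851
```

```bash
python3 -c "
from h import *
go(.5467,.1606,.008,-.095+np.pi/2)
g=grab('scene');save(g,'s1',5,(260,130,400,260));f=grab('top');
for fr,box in((f,(175,205,210,250)),(g,(318,225,345,255))):
    x0,y0,x1,y1=box; im=fr['img'][y0:y1,x0:x1].min(2)
    m=(im>150).astype(np.uint8); n,l,s,c=cv2.connectedComponentsWithStats(m); k=1+np.argmax(s[1:,4])
    print(s[k],unproj(fr,[c[k]+[x0,y0]],.03).round(4))
"
```

```text
shift [  0.9  -2.8 111.8] turn deg -0.2 alt 179.8 | j7 -2.18 curyaw -95.7 w 0.0851 t 2.17 F [ 1.1 -1.  -0.2]
[ 0 23  9 22 91] [[0.5136 0.1936 0.03  ]]
[11  9  9  7 21] [[0.5359 0.1602 0.03  ]]
```

View pics/s1.png

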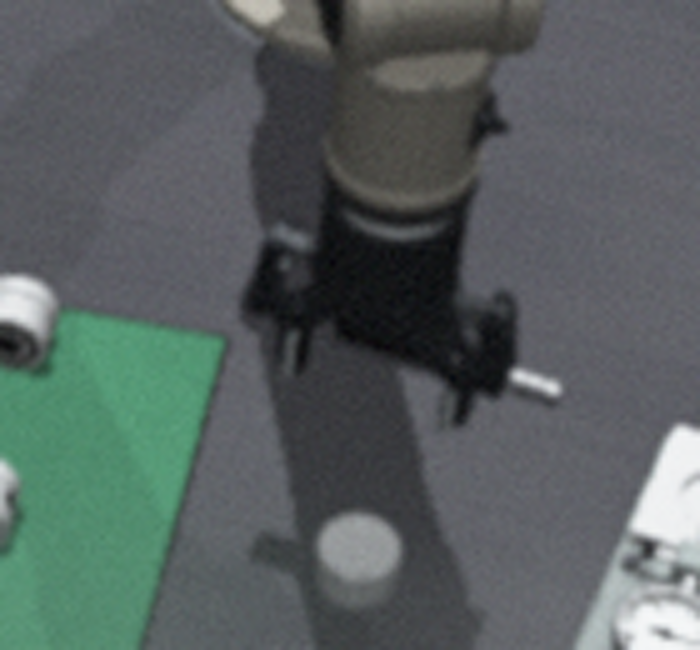

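Call:
send_rows:
  moves: [0,0,40,0,0,0,80,0,0,0,100,0,0,0,112,0,0,0,112,0]

```text
clock: 2.9
tcp_pos: [0.5457, 0.1574, 0.0079]
orientation: [3.137, -0.158, -0.001]
contact_force: [0.1, -0.1, -0.1]
grip_width: 0.0857
```

```bash
python3 -c "
from h import *
go(.5467,.1606,.008,-.095+np.pi/2)
g=grab('scene');save(g,'s2',6,(270,180,390,270))
"
```

```text
shift [ 0.7 -3.3 -0.1] turn deg -0.3 alt 179.7 | j7 -2.23 curyaw -95.8 w 0.0857 t 2.9 F [ 0.1 -0.1 -0.1]
```

View pics/s2.png

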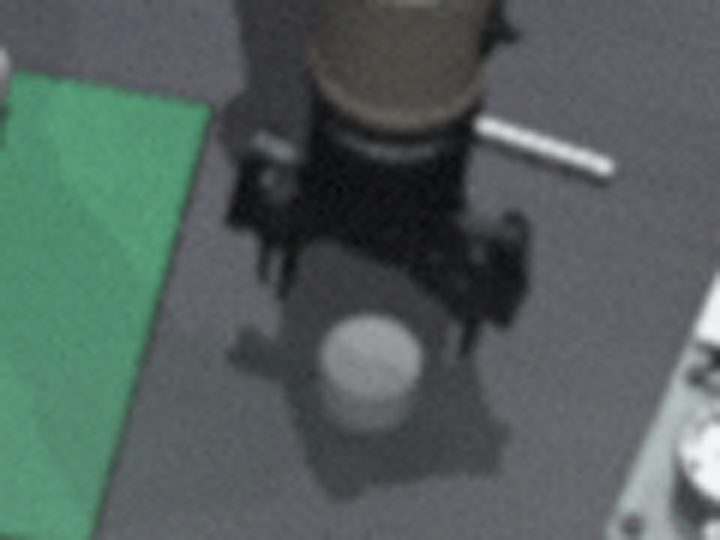

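```bash
python3 -c "
from h import *
g=grab('scene')
for z in(0,.008,.02,.03,.04): print(z,((proj(g,[.5457,.1574,z])-[270,180]+.5)*6).round(0), [((proj(g,[.5457,.1574+s*.0425,z])-[270,180]+.5)*6).round(0)[0].tolist() for s in(-1,1)])
"
```

```text
0 [[362. 388.]] [[282.0, 365.0], [443.0, 412.0]]
0.008 [[363. 379.]] [[283.0, 355.0], [444.0, 402.0]]
0.02 [[365. 365.]] [[284.0, 341.0], [446.0, 388.0]]
0.03 [[367. 353.]] [[285.0, 329.0], [448.0, 377.0]]
0.04 [[368. 341.]] [[287.0, 317.0], [450.0, 365.0]]
```

```bash
python3 -c "
from h import *
g=grab('scene')
for z in(.12,.133,.145,.16): print(z, [((proj(g,[.5457,.158+s*.0425,z])-[260,130]+.5)*5).round(0)[0].tolist() for s in(-1,1)])
im=g['img'][205:245,305:360].astype(float); im=np.clip((im-20)*3,0,255).astype(np.uint8)
cv2.imwrite('pics/s3.png',cv2.resize(im[:,:,::-1],None,fx=12,fy=12,interpolation=cv2.INTER_CUBIC))
"
```

```text
0.12 [[297.0, 431.0], [440.0, 471.0]]
0.133 [[299.0, 416.0], [442.0, 456.0]]
0.145 [[300.0, 403.0], [444.0, 443.0]]
0.16 [[301.0, 386.0], [447.0, 426.0]]
```

View pics/s3.png

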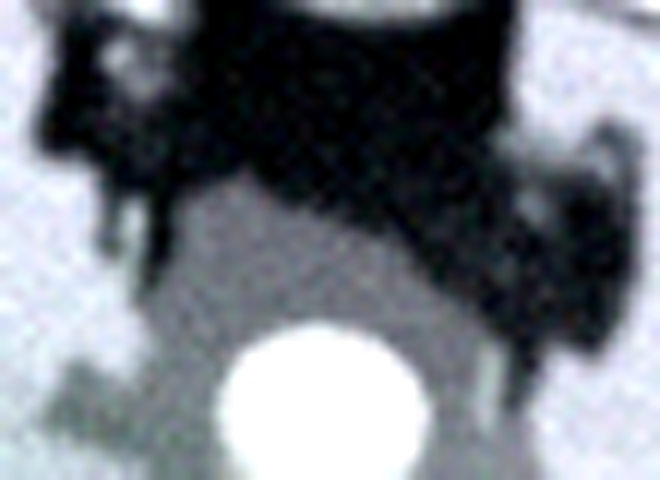

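Call:
send_rows:
  moves: [1,-3,0,0,1,-3,0,0,1,-3,0,0,1,-3,0,0]
  hand: 0.32
  newtons: 40

```text
clock: 3.55
tcp_pos: [0.5471, 0.1614, 0.0081]
orientation: [3.138, -0.156, 0.0]
contact_force: [0.5, -1.1, 0.6]
grip_width: 0.0584
```

```bash
python3 -c "
from h import *
go(.5467,.1606,.008,-.095+np.pi/2)
g=grab('scene')
for z in(0,.008,.02,.03,.04): print(z, [((proj(g,[.5467,.1606+s*.029,z])-[305,205]+.5)*12).round(0)[0].tolist() for s in(-1,1)])
im=g['img'][205:245,305:360].astype(float); im=np.clip((im-20)*3,0,255).astype(np.uint8)
cv2.imwrite('pics/s4.png',cv2.resize(im[:,:,::-1],None,fx=12,fy=12,interpolation=cv2.INTER_CUBIC))
"
```

```text
shift [-0.4  0.8  0.1] turn deg -0.2 alt 179.8 | j7 -2.23 curyaw -95.7 w 0.0584 t 3.55 F [ 0.5 -1.1  0.6]
0 [[206.0, 451.0], [425.0, 515.0]]
0.008 [[208.0, 432.0], [428.0, 496.0]]
0.02 [[211.0, 404.0], [432.0, 468.0]]
0.03 [[213.0, 380.0], [436.0, 444.0]]
0.04 [[216.0, 356.0], [439.0, 421.0]]
```

View pics/s4.png

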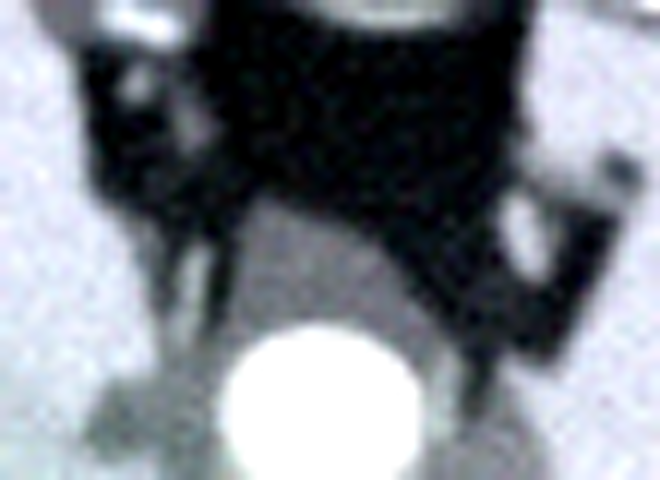

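Call:
send_rows:
  moves: [0,0,0,0,0,0,0,0,0,0,0,0,0,0,0,0]
  hand: 0.5
  newtons: 40

```text
clock: 4.1
tcp_pos: [0.5471, 0.1614, 0.008]
orientation: [3.138, -0.156, 0.0]
contact_force: [-0.1, 0.4, 0.4]
grip_width: 0.043
```

```bash
python3 -c "
from h import *
go(.5467,.1606,.008,-.095+np.pi/2)
g=grab('scene')
im=g['img'][205:245,305:360].astype(float); im=np.clip((im-20)*3,0,255).astype(np.uint8)
cv2.imwrite('pics/s5.png',cv2.resize(im[:,:,::-1],None,fx=12,fy=12,interpolation=cv2.INTER_CUBIC))
"
```

```text
shift [-0.4  0.8  0. ] turn deg -0.2 alt 179.8 | j7 -2.23 curyaw -95.7 w 0.043 t 4.1 F [-0.1  0.4  0.4]
```

View pics/s5.png

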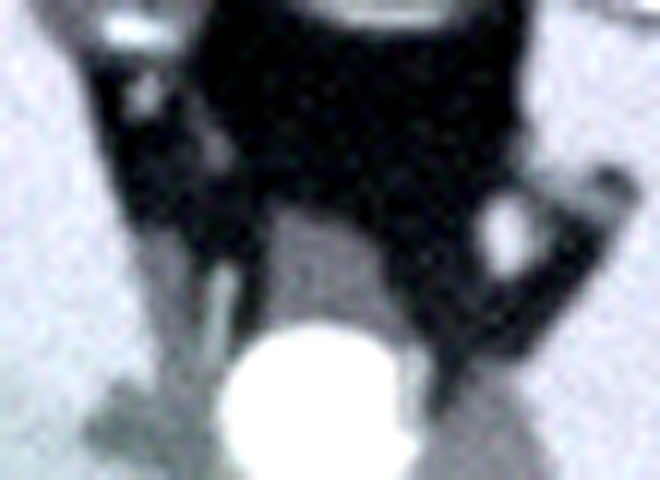

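Call:
send_rows:
  moves: [0,0,0,0,0,0,0,0,0,0,5,0,0,0,10,0,0,0,15,0,0,0,15,0]
  hand: 0.28

```text
clock: 4.9
tcp_pos: [0.5467, 0.1612, -0.0076]
orientation: [3.137, -0.156, -0.002]
contact_force: [-0.3, 0.3, 0.9]
grip_width: 0.0619
```

```bash
python3 -c "
from h import *
go(.5467,.1606,.008,-.095+np.pi/2)
g=grab('scene')
im=g['img'][205:245,305:360].astype(float); im=np.clip((im-20)*3,0,255).astype(np.uint8)
cv2.imwrite('pics/s6.png',cv2.resize(im[:,:,::-1],None,fx=12,fy=12,interpolation=cv2.INTER_CUBIC))
"
```

```text
shift [  0.1   0.6 -15.6] turn deg -0.2 alt 179.8 | j7 -2.24 curyaw -95.7 w 0.0619 t 4.9 F [-0.3  0.3  0.9]
```

View pics/s6.png

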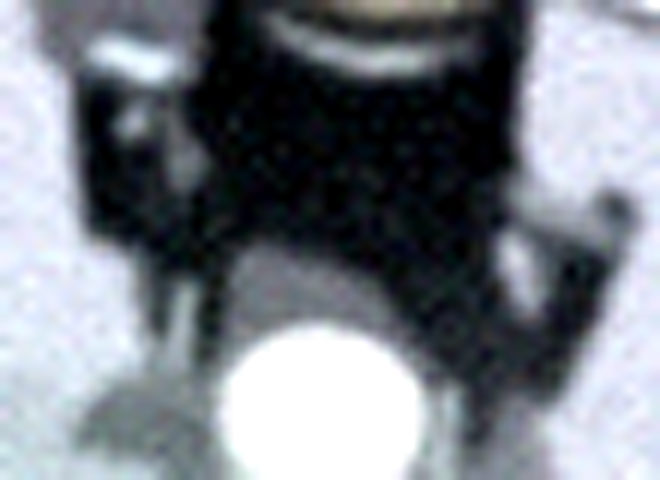

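Call:
send_rows:
  moves: [0,0,0,0,0,0,0,0,0,0,0,0,0,0,0,0]
  hand: 0.5
  newtons: 40

```text
clock: 5.45
tcp_pos: [0.5472, 0.1614, -0.0069]
orientation: [-3.138, 0.156, -0.0]
contact_force: [-0.4, -0.2, 0.1]
grip_width: 0.0428
```

```bash
python3 -c "
from h import *
go(.5467,.1606,.008,-.095+np.pi/2)
g=grab('scene')
im=g['img'][205:245,305:360].astype(float); im=np.clip((im-20)*3,0,255).astype(np.uint8)
cv2.imwrite('pics/s7.png',cv2.resize(im[:,:,::-1],None,fx=12,fy=12,interpolation=cv2.INTER_CUBIC))
"
```

```text
shift [ -0.4   0.8 -14.9] turn deg -0.2 alt 179.8 | j7 -2.24 curyaw -95.7 w 0.0428 t 5.45 F [-0.4 -0.2  0.1]
```

View pics/s7.png

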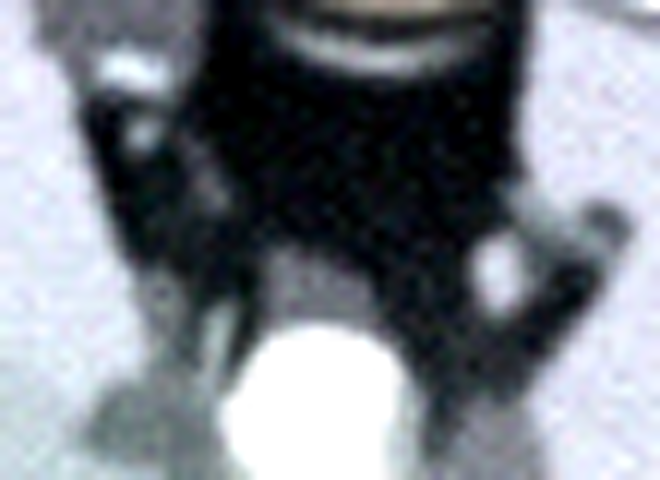

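```bash
python3 -c "
from h import *
f=grab('top');g=grab('scene')
print(proj(f,[.5467,.1612,-.007]),proj(f,[.5467,.1612,.03]),proj(f,[.5467,.1612,.1]))
save(f,'t7',7,(140,170,250,255)); save(g,'s8',5,(260,100,400,260))
"
```

```text
[[193.84917338 229.93358146]] [[191.66520739 227.9864867 ]] [[187.1626182  223.97289524]]
```

View pics/t7.png

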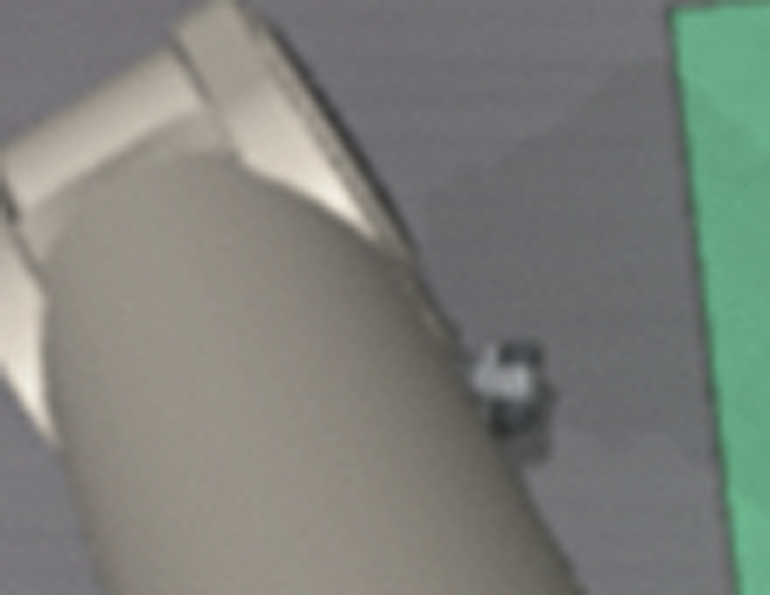

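View pics/s8.png

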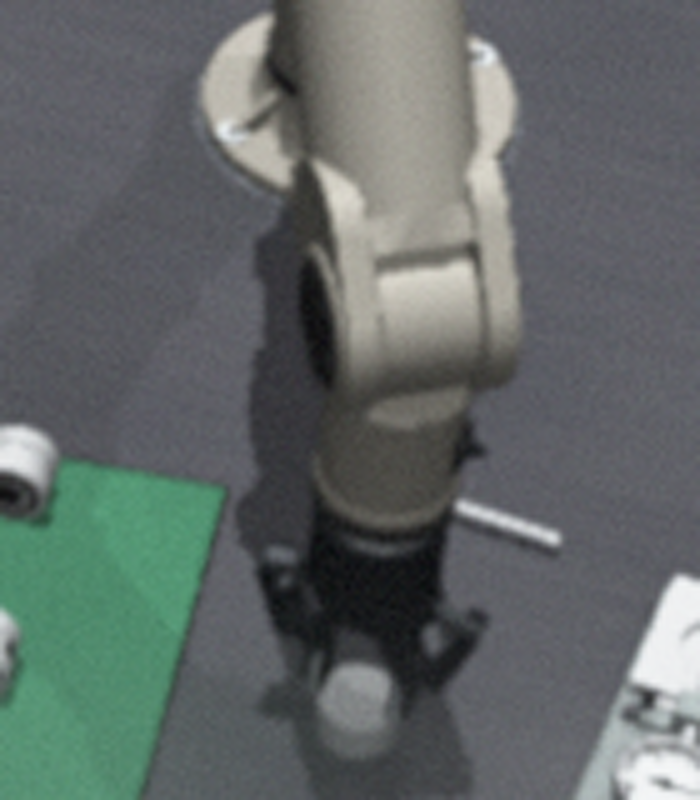

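Call:
send_rows:
  moves: [0,0,2,0,0,0,4,0,0,0,4,0]

```text
clock: 5.98
tcp_pos: [0.5474, 0.1615, -0.0083]
orientation: [3.137, -0.156, 0.001]
contact_force: [-7.6, -2.6, 28.1]
grip_width: 0.0428
```

Call:
send_rows:
  moves: [0,0,2,0,0,0,4,0,0,0,4,0]

```text
clock: 6.35
tcp_pos: [0.5477, 0.1615, -0.0087]
orientation: [3.136, -0.156, 0.003]
contact_force: [-20.2, -7.3, 64.9]
grip_width: 0.0428
```

Call:
send_rows:
  moves: [0,0,-6,0,0,0,-12,0,0,0,-12,0,0,0,-12,0]
  hand: 0.27

```text
clock: 6.85
tcp_pos: [0.5468, 0.1612, -0.0036]
orientation: [3.137, -0.156, -0.001]
contact_force: [0.0, -0.2, 0.8]
grip_width: 0.0624
```

```bash
python3 -c "
from h import *
go(.5467,.1606,-.007,-.095+np.pi/2)
g=grab('scene')
im=g['img'][205:245,305:360].astype(float); im=np.clip((im-20)*3,0,255).astype(np.uint8)
cv2.imwrite('pics/s9.png',cv2.resize(im[:,:,::-1],None,fx=12,fy=12,interpolation=cv2.INTER_CUBIC))
"
```

```text
shift [-0.   0.6  3.4] turn deg -0.2 alt 179.8 | j7 -2.24 curyaw -95.7 w 0.0624 t 6.85 F [ 0.  -0.2  0.8]
```

View pics/s9.png

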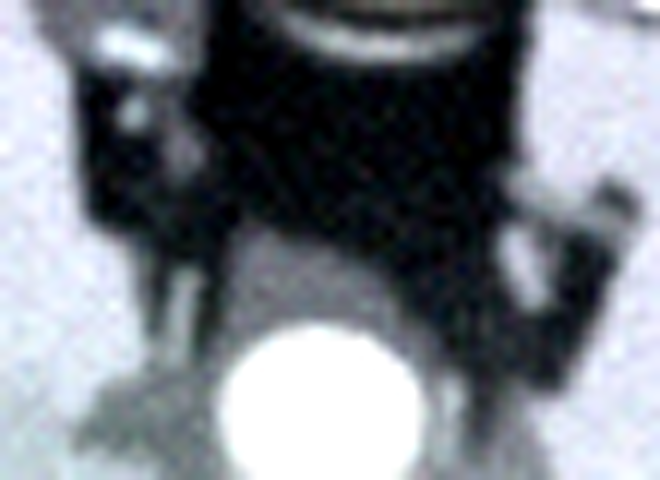

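Call:
send_rows:
  moves: [0,0,3,0,0,0,6,0,0,0,8,0,0,0,8,0]

```text
clock: 7.4
tcp_pos: [0.5469, 0.1613, -0.0112]
orientation: [3.138, -0.156, -0.001]
contact_force: [0.1, -0.6, -0.0]
grip_width: 0.0621
```

Call:
send_rows:
  moves: [0,0,2,0,0,0,4,0,0,0,5,0]

```text
clock: 7.78
tcp_pos: [0.5471, 0.1613, -0.0161]
orientation: [3.138, -0.156, -0.0]
contact_force: [-0.1, 0.1, 0.2]
grip_width: 0.0627
```

```bash
python3 -c "
from h import *
go(.5467,.1606,-.007,-.095+np.pi/2)
g=grab('scene')
im=g['img'][205:250,305:360].astype(float); im=np.clip((im-20)*3,0,255).astype(np.uint8)
cv2.imwrite('pics/s10.png',cv2.resize(im[:,:,::-1],None,fx=12,fy=12,interpolation=cv2.INTER_CUBIC))
"
```

```text
shift [-0.3  0.7 -9.1] turn deg -0.2 alt 179.8 | j7 -2.24 curyaw -95.7 w 0.0627 t 7.78 F [-0.1  0.1  0.2]
```

View pics/s10.png

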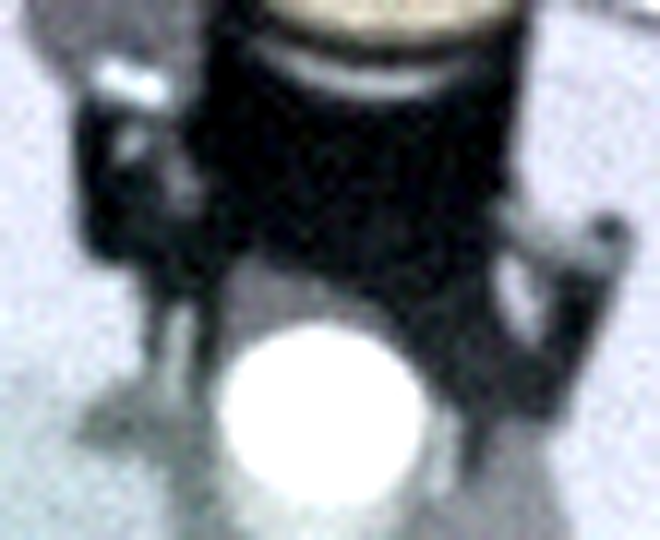

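Call:
send_rows:
  moves: [0,0,0,0,0,0,0,0,0,0,0,0,0,0,0,0]
  hand: 0.6
  newtons: 50

```text
clock: 8.32
tcp_pos: [0.5472, 0.1616, -0.0154]
orientation: [-3.138, 0.156, -0.0]
contact_force: [-1.6, -1.7, 5.9]
grip_width: 0.0471
```

```bash
python3 -c "
from h import *
go(.5467,.1606,-.007,-.095+np.pi/2)
g=grab('scene')
im=g['img'][205:250,305:360].astype(float); im=np.clip((im-20)*3,0,255).astype(np.uint8)
cv2.imwrite('pics/s11.png',cv2.resize(im[:,:,::-1],None,fx=12,fy=12,interpolation=cv2.INTER_CUBIC))
"
```

```text
shift [-0.4  1.1 -8.4] turn deg -0.2 alt 179.8 | j7 -2.24 curyaw -95.7 w 0.0471 t 8.32 F [-1.6 -1.7  5.9]
```

View pics/s11.png

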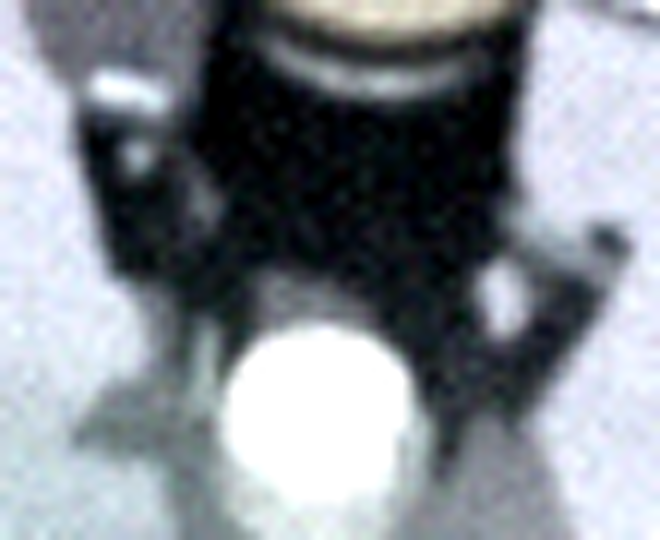

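Call:
send_rows:
  moves: [0,0,0,0,0,0,0,0,0,0,3,0,0,0,6,0,0,0,8,0,0,0,8,0]
  hand: 0.3

```text
clock: 9.12
tcp_pos: [0.5469, 0.1613, -0.0242]
orientation: [3.137, -0.156, -0.001]
contact_force: [-0.3, 0.5, 0.6]
grip_width: 0.06
```

Call:
send_rows:
  moves: [0,0,0,0,0,0,0,0,0,0,0,0,0,0,0,0]
  hand: 0.6

```text
clock: 9.62
tcp_pos: [0.5473, 0.1615, -0.0236]
orientation: [-3.138, 0.156, -0.001]
contact_force: [-1.2, 0.5, 5.3]
grip_width: 0.0478
```

```bash
python3 -c "
from h import *
go(.5467,.1606,-.007,-.095+np.pi/2)
g=grab('scene')
im=g['img'][205:250,305:360].astype(float); im=np.clip((im-20)*3,0,255).astype(np.uint8)
cv2.imwrite('pics/s12.png',cv2.resize(im[:,:,::-1],None,fx=12,fy=12,interpolation=cv2.INTER_CUBIC))
"
```

```text
shift [ -0.5   1.  -16.6] turn deg -0.2 alt 179.8 | j7 -2.25 curyaw -95.7 w 0.0478 t 9.62 F [-1.2  0.5  5.3]
```

View pics/s12.png

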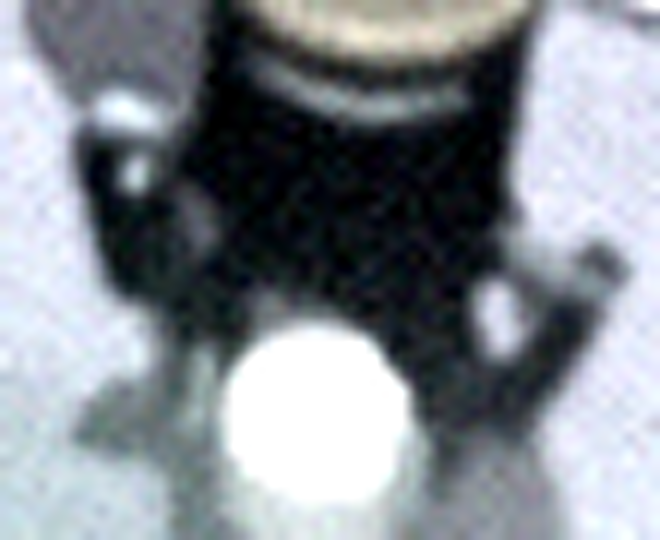

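Call:
send_rows:
  moves: [0,0,-30,0,0,0,-60,0,0,0,-80,0,0,0,-80,0]

```text
clock: 10.18
tcp_pos: [0.5477, 0.1614, 0.0566]
orientation: [-3.137, 0.156, -0.003]
contact_force: [-0.2, 0.7, -4.4]
grip_width: 0.0479
```

```bash
python3 -c "
from h import *
go(.4384,.3606,.06,-.095+np.pi/2)
"
```

```text
shift [-128.6 -187.4   -3.5] turn deg -0.3 alt 179.7 | j7 -2.21 curyaw -95.7 w 0.0479 t 10.18 F [-0.2  0.7 -4.4]
```

Call:
send_rows:
  moves: [-40,-60,-4,0,-80,-120,-4,0,-110,-165,-4,0,-129,-187,-4,0,-129,-187,-4,0,-129,-187,-4,0]

```text
clock: 10.92
tcp_pos: [0.4369, 0.3588, 0.0585]
orientation: [3.135, -0.156, -0.002]
contact_force: [0.8, -0.2, -5.0]
grip_width: 0.0482
```

```bash
python3 -c "
from h import *
go(.4384,.3606,.012,-.095+np.pi/2)
g=grab('scene');f=grab('top')
save(g,'s13',8,(340,180,430,255));save(f,'t13',7,(75,195,165,300))
"
```

```text
shift [ 1.4 -2.1 46.5] turn deg -0.2 alt 179.8 | j7 -2.63 curyaw -95.7 w 0.0482 t 10.93 F [ 0.8 -0.2 -5. ]
```

View pics/s13.png

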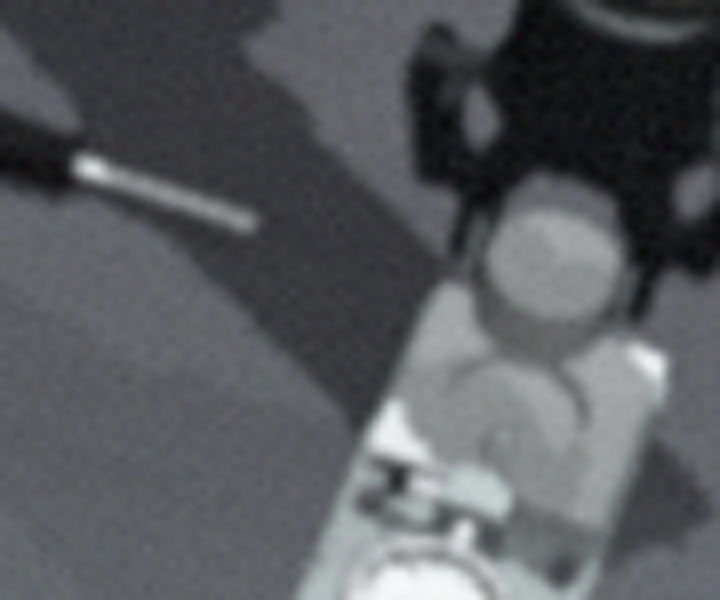

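View pics/t13.png

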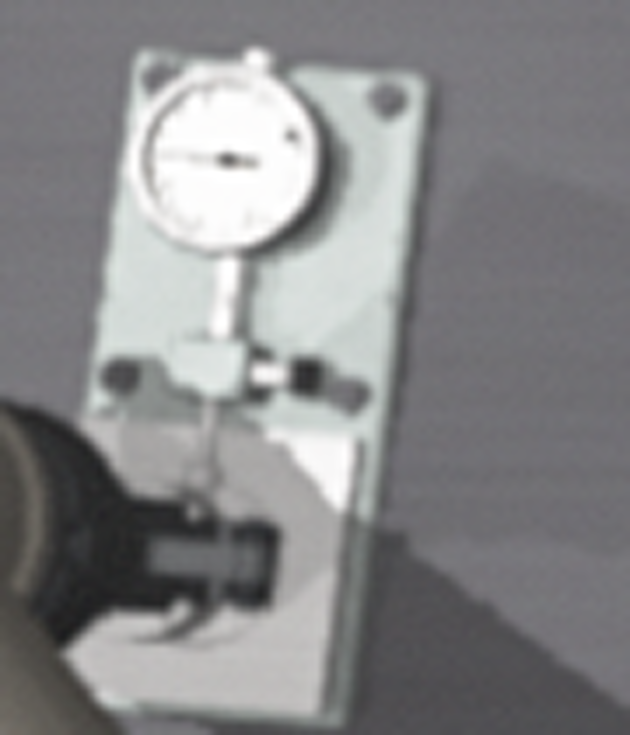

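```bash
python3 -c "
from h import *
g=grab('scene')
m=(g['img'][195:230,395:425].min(2)); 
print(unproj(g,[[ (555+.5)/8-.5+340,(263+.5)/8-.5+180]],.112).round(4))
print(unproj(g,[[ (622+.5)/8-.5+340,(263+.5)/8-.5+180],[ (484+.5)/8-.5+340,(263+.5)/8-.5+180]],.112).round(4))
print(proj(g,[.4384,.3606,.032]),proj(g,[.4384,.3606,.112]))
"
```

```text
[[0.4366 0.3578 0.112 ]]
[[0.428  0.3811 0.112 ]
 [0.4457 0.3332 0.112 ]]
[[404.71018833 229.81131493]] [[409.75884018 213.14045115]]
```

Call:
send_rows:
  moves: [1.5,-2,15,0,1.5,-2,30,0,1.5,-2,38,0,1.5,-2,42,0,1.5,-2,46,0,1.5,-2,46,0]

```text
clock: 11.82
tcp_pos: [0.4388, 0.3621, 0.0139]
orientation: [3.138, -0.156, -0.0]
contact_force: [-0.6, 0.6, -4.8]
grip_width: 0.0479
```

```bash
python3 -c "
from h import *
go(.4385,.3605,.0,-.095+np.pi/2)
"
```

```text
shift [-0.1  1.6 13.9] turn deg -0.2 alt 179.8 | j7 -2.66 curyaw -95.7 w 0.0479 t 11.82 F [-0.6  0.6 -4.8]
```

Call:
send_rows:
  moves: [0,1.5,3,0,0,1.5,6,0,0,1.5,8,0,0,1.5,10,0,0,1.5,10,0]

```text
clock: 12.45
tcp_pos: [0.4388, 0.3606, 0.0039]
orientation: [3.138, -0.156, -0.0]
contact_force: [-1.3, 0.0, -3.9]
grip_width: 0.0479
```

```bash
python3 -c "
from h import *
go(.4385,.3605,.0,-.095+np.pi/2)
"
```

```text
shift [-0.3  0.1  3.9] turn deg -0.2 alt 179.8 | j7 -2.66 curyaw -95.7 w 0.0479 t 12.45 F [-1.3  0.  -3.9]
```

Call:
send_rows:
  moves: [0,0,2,0,0,0,4,0,0,0,4.5,0,0,0,4.5,0]

```text
clock: 12.95
tcp_pos: [0.4388, 0.3606, -0.0005]
orientation: [3.138, -0.156, -0.0]
contact_force: [-1.1, -0.8, -5.0]
grip_width: 0.0481
```

Call:
send_rows:
  moves: [0,0,1,0,0,0,1.5,0,0,0,1.5,0]

```text
clock: 13.32
tcp_pos: [0.4388, 0.3606, -0.0006]
orientation: [3.137, -0.156, 0.001]
contact_force: [-4.8, -3.8, 9.9]
grip_width: 0.0482
```

Seated (floor contact). Release and rise.

Call:
send_rows:
  moves: [0,0,-1.5,0,0,0,-1.5,0,0,0,-1.5,0,0,0,-30,0,0,0,-70,0,0,0,-90,0,0,0,-90,0]
  hand: 0.1

```text
clock: 14.2
tcp_pos: [0.44, 0.3615, 0.0896]
orientation: [-3.135, 0.156, -0.004]
contact_force: [0.4, 0.7, -0.3]
grip_width: 0.0769
```

```bash
python3 -c "
from h import *
go(.567,.3475,.1,-.095+np.pi/2)
g=grab('scene');f=grab('top')
save(g,'s14',8,(340,180,430,285 if 0 else 255));save(g,'s14b',14,(375,235,415,275));save(f,'t14',12,(80,200,130,245))
"
```

```text
shift [127.8   1.3 -10.1] turn deg -0.3 alt 179.7 | j7 -2.62 curyaw -95.7 w 0.0769 t 14.2 F [ 0.4  0.7 -0.3]
```

View pics/s14.png

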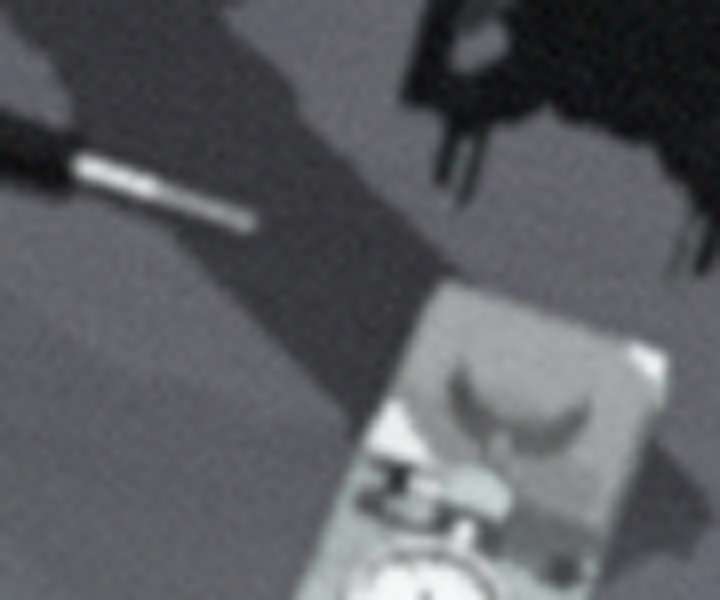

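View pics/s14b.png

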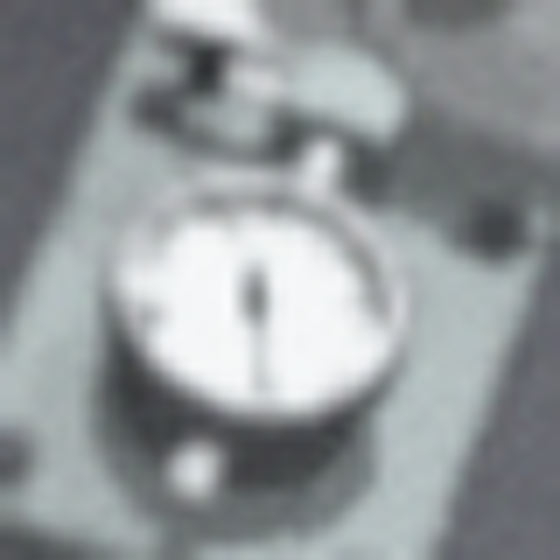

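View pics/t14.png

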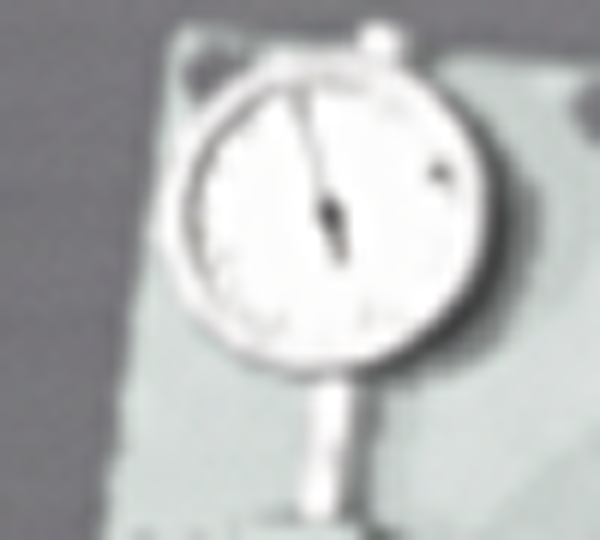

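```bash
python3 -c "
from fit import *
f=grab('top');g=grab('scene')
P=unproj(f,cl([(328,213),(300,95),(344,262),(440,172),(325,213)],12,80,200),.062); print(P.round(4))
d=lambda v:np.degrees(np.arctan2(v[1],v[0]))
print('needle',d(P[1]-P[0]),d(P[1]-P[2]),'zero',d(P[3]-P[0]), np.linalg.norm((P-P[0])[:,:2],axis=1))
Q=unproj(g,cl([(257,305),(262,388),(252,270),(150,312),(255,305)],14,375,235),.062); print(Q.round(4)); print('needle',d(Q[1]-Q[0]),d(Q[1]-Q[2]),'zero',d(Q[3]-Q[0]),np.linalg.norm((Q-Q[0])[:,:2],axis=1))
"
```

```text
[[0.5682 0.3485 0.062 ]
 [0.5908 0.3547 0.062 ]
 [0.5588 0.3452 0.062 ]
 [0.5759 0.3279 0.062 ]
 [0.5682 0.3491 0.062 ]]
needle 15.219090636443422 16.571319460991408 zero -69.4006140851092 [0.         0.02349253 0.0099696  0.02204569 0.0005603 ]
[[0.5692 0.3478 0.062 ]
 [0.5888 0.3533 0.062 ]
 [0.561  0.345  0.062 ]
 [0.5784 0.3276 0.062 ]
 [0.5693 0.3475 0.062 ]]
needle 15.500082685231842 16.66625568261091 zero -65.47040916709405 [0.         0.02039721 0.00867781 0.02222566 0.00041059]
```

```bash
python3 -c "
from h import *
go(.5685,.348,.08,np.radians(43))
f=grab('top');print(unproj(f,[[150,155]],0))
"
```

```text
shift [130.8  -1.1   6.6] turn deg 41.3 alt -138.7 | j7 -2.62 curyaw -95.7 w 0.0771 t 14.4 F [0.2 0.7 0. ]
[[0.73042667 0.26950363 0.        ]]
```

Call:
send_rows:
  moves: [30,0,0,-10,60,0,0,-20,90,-1,0,-30,120,-1,0,-40,131,-1,0,-50,131,-1,0,-60,131,-1,0,-70,131,-1,0,-80]
  hand: 0.05

```text
clock: 15.45
tcp_pos: [0.5688, 0.3483, 0.0867]
orientation: [-2.498, -1.904, 0.003]
contact_force: [0.4, 0.5, 0.4]
grip_width: 0.0812
```

```bash
python3 -c "
from h import *
go(.5685,.348,.08,np.radians(43))
"
```

```text
shift [-0.3 -0.2  6.7] turn deg -58.4 alt 121.6 | j7 -1.22 curyaw -15.4 w 0.0812 t 15.45 F [0.4 0.5 0.4]
```

Call:
send_rows:
  moves: [0,0,0,-10,0,0,0,-20,0,0,0,-30,0,0,0,-40,0,0,0,-50,0,0,10,-58,0,0,30,-58,0,0,45,-58]
  hand: 0.1

```text
clock: 16.45
tcp_pos: [0.5686, 0.3478, 0.0406]
orientation: [-1.273, -2.871, 0.003]
contact_force: [-0.5, 0.5, -0.2]
grip_width: 0.0767
```

```bash
python3 -c "
from h import *
go(.5685,.348,.016,np.radians(43))
g=grab('scene')
save(g,'s15',10,(360,210,430,270))
"
```

```text
shift [ 0.2  0.1 24.6] turn deg -0.8 alt 179.2 | j7 -0.37 curyaw 42.2 w 0.0767 t 16.45 F [-0.5  0.5 -0.2]
```

View pics/s15.png

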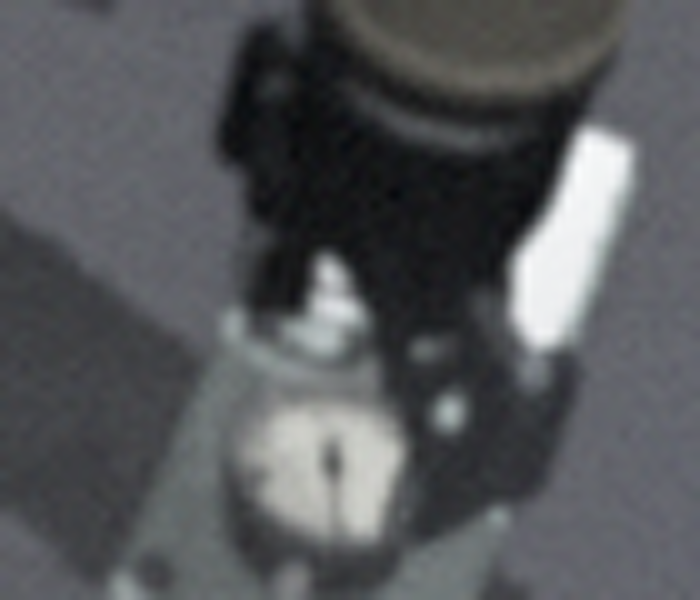

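Call:
send_rows:
  moves: [0,0,12,-1,0,0,20,-1,0,0,25,-1,0,0,25,-1]

```text
clock: 17.0
tcp_pos: [0.5692, 0.3485, 0.0179]
orientation: [-1.245, -2.884, 0.0]
contact_force: [0.0, 0.1, 0.4]
grip_width: 0.0769
```

Call:
send_rows:
  moves: [0,0,0,0,0,0,0,0,0,0,0,0,0,0,0,0]
  hand: 0.5
  newtons: 30

```text
clock: 17.5
tcp_pos: [0.569, 0.3484, 0.019]
orientation: [1.245, 2.884, -0.001]
contact_force: [-3.1, -2.3, 5.5]
grip_width: 0.0584
```

Call:
send_rows:
  moves: [0,0,0,-10,0,0,0,-20,0,0,0,-30,0,0,0,-40,0,0,0,-50,0,0,0,-60,0,0,0,-70,0,0,0,-80]

```text
clock: 18.5
tcp_pos: [0.5694, 0.3507, 0.0191]
orientation: [-0.909, 3.005, 0.005]
contact_force: [-0.0, 4.7, -1.6]
grip_width: 0.0582
```

Call:
send_rows:
  moves: [0,0,0,-3.5,0,0,0,-3.5,0,0,0,-3.5]

```text
clock: 18.88
tcp_pos: [0.5693, 0.3508, 0.0191]
orientation: [-0.99, 2.979, 0.005]
contact_force: [-0.2, 5.5, 0.3]
grip_width: 0.058
```

```bash
python3 -c "
from h import *
go(.5685,.348,.016,np.radians(43))
g=grab('scene')
save(g,'s16',14,(375,235,415,275))
"
```

```text
shift [ 2.4 -1.8  3.1] turn deg 83.8 alt -96.2 | j7 0.94 curyaw 126.8 w 0.058 t 18.88 F [-0.2  5.5  0.3]
```

View pics/s16.png

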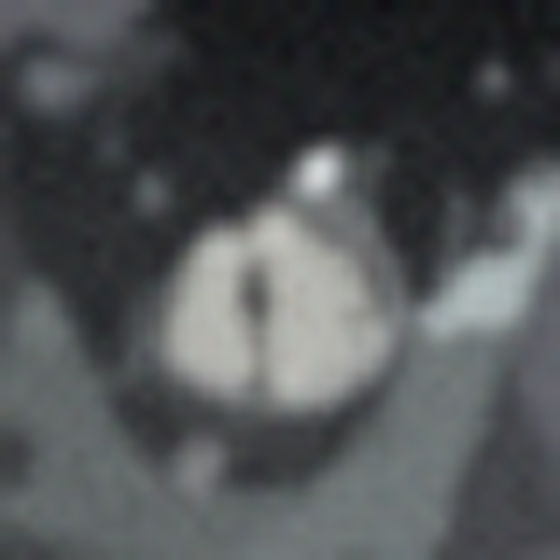

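Call:
send_rows:
  moves: [0,0,0,0,0,0,0,0,0,0,0,0,0,0,-20,0,0,0,-50,0,0,0,-90,0,0,0,-110,0]
  hand: 0.05

```text
clock: 19.8
tcp_pos: [0.5699, 0.3498, 0.1317]
orientation: [-0.991, 2.977, 0.002]
contact_force: [0.2, 0.4, -0.1]
grip_width: 0.0812
```

```bash
python3 -c "
from h import *
go(.55,.05,.13,np.radians(85))
g=grab('scene');f=grab('top')
save(g,'s17',14,(375,235,415,275));save(f,'t17',12,(80,200,130,245))
"
```

```text
shift [ 195.6 -228.1    0.9] turn deg 41.8 alt -138.2 | j7 1.02 curyaw 126.8 w 0.0812 t 19.8 F [ 0.2  0.4 -0.1]
```

View pics/s17.png

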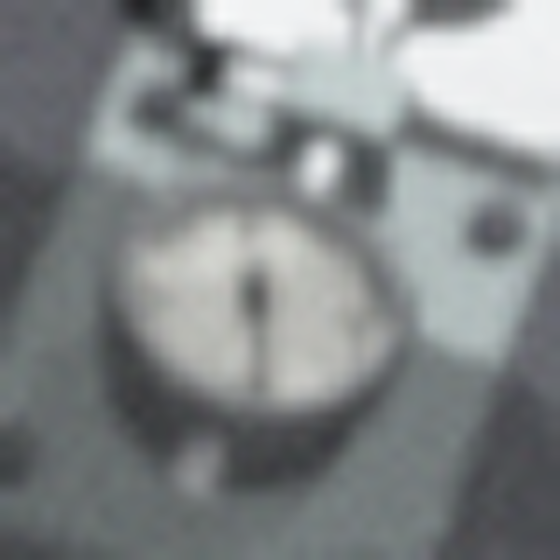

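View pics/t17.png

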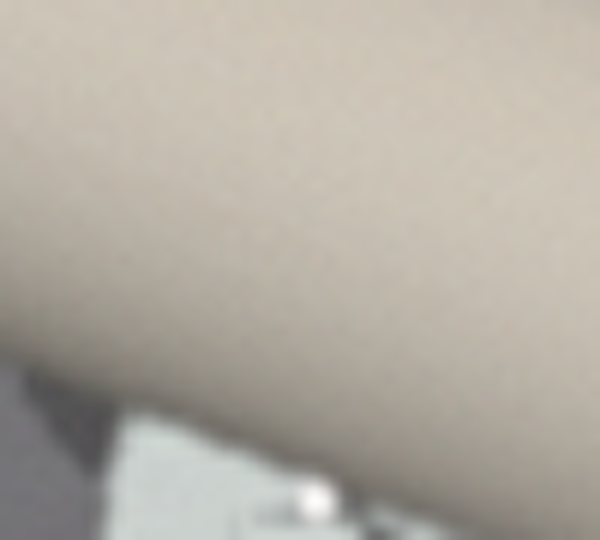

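Call:
send_rows:
  moves: [40,-45,0,8,80,-90,0,16,120,-137,0,24,160,-183,0,32,196,-228,0,42,196,-228,0,42,196,-228,0,42]
  hand: 0.05

```text
clock: 20.78
tcp_pos: [0.5484, 0.0487, 0.1273]
orientation: [-0.141, -3.137, -0.001]
contact_force: [-0.1, 0.1, 0.5]
grip_width: 0.081
```

```bash
python3 -c "
from h import *
go(.55,.05,.13,np.radians(85))
g=grab('scene');f=grab('top')
save(g,'s18',14,(375,235,415,275));save(f,'t18',12,(80,200,130,245));save(f,'t18b',4,(70,150,220,310))
"
```

```text
shift [-1.5  1.4 -2.7] turn deg -0.2 alt 179.8 | j7 0.77 curyaw 84.8 w 0.081 t 20.77 F [-0.1  0.1  0.5]
```

View pics/s18.png

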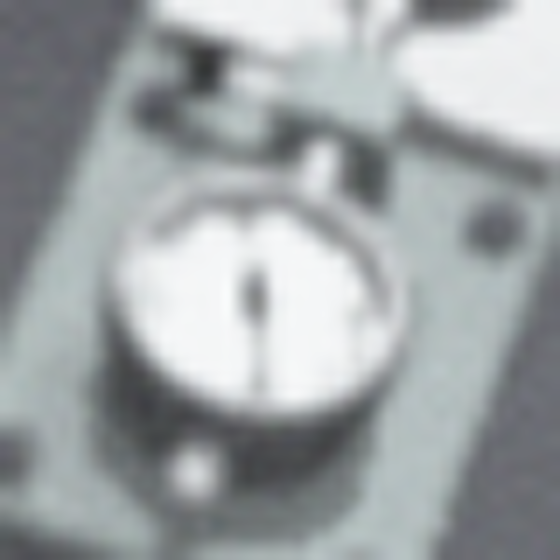

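View pics/t18.png

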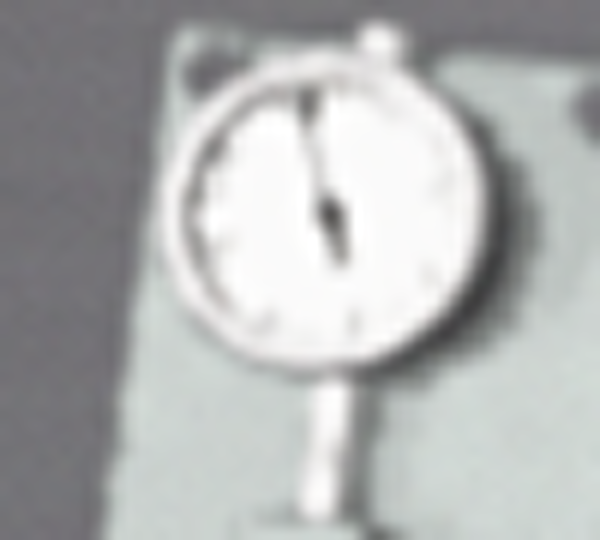

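View pics/t18b.png

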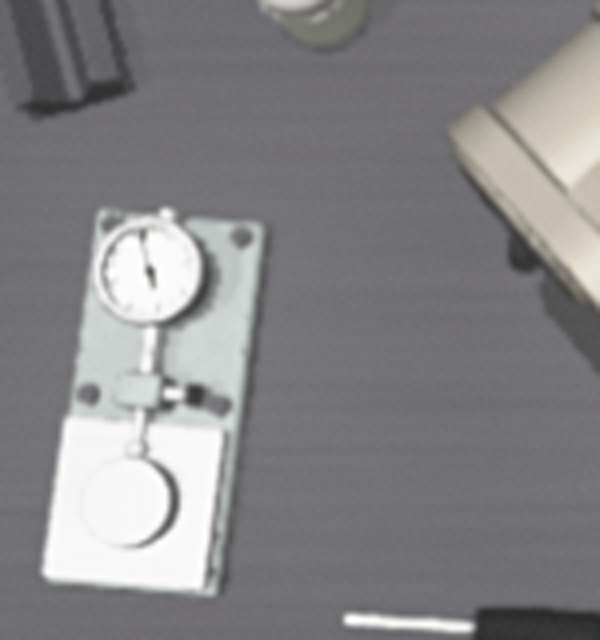

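```bash
python3 -c "
from fit import *
f=grab('top');a=f['img'].astype(float).mean(2)
for _ in range(5): a+=grab('top')['img'].astype(float).mean(2)
a/=6
b=a[203:220,100:116]; np.set_printoptions(linewidth=200); print(b.round(0).astype(int))
# mark centroid near (105.2,208.1): darkness
d=lambda v:np.degrees(np.arctan2(v[1],v[0]))
c=cl([(328,213)],12,80,200)[0]; print(c)
y,x=np.mgrid[205:212,102:110]; w=np.clip(215-a[205:212,102:110],0,None)
m=np.array([(w*x).sum(),(w*y).sum()])/w.sum(); print(m)
P=unproj(f,[c,m],.062); print(d(P[1]-P[0]),np.linalg.norm(P[1]-P[0]))
y,x=np.mgrid[218:222,106:110]; w=np.clip(200-a[218:222,106:110],0,None)
m=np.array([(w*x).sum(),(w*y).sum()])/w.sum();print('tail',m)
im=np.clip(a,0,255).astype(np.uint8)[198:236,90:126]; cv2.imwrite('pics/t19.png',cv2.resize(im,None,fx=16,fy=16,interpolation=cv2.INTER_CUBIC))
"
```

```text
[[143 144 154 155 150 148 152 154 149 162 226 246 230 175 131 112]
 [138 165 187 193 193 205 217 212 201 198 219 231 219 169 125 110]
 [141 187 220 229 227 234 235 227 223 225 223 225 214 172 131 120]
 [195 216 225 225 215 210 206 206 203 219 222 230 235 224 179 142]
 [218 201 183 179 175 144 164 209 205 218 216 225 241 244 232 187]
 [180 176 185 185 176 121 162 238 240 244 238 231 237 242 244 234]
 [177 226 240 236 208 136 184 248 252 252 250 243 236 240 244 247]
 [229 250 254 254 241 180 221 251 252 251 251 249 246 247 246 244]
 [246 252 252 253 249 213 228 250 251 250 250 250 250 250 249 244]
 [246 250 251 251 250 225 219 246 251 250 250 250 250 250 251 248]
 [249 251 250 251 251 239 214 243 251 251 250 250 250 250 251 250]
 [251 250 250 250 252 247 215 241 252 251 250 250 250 250 250 250]
 [251 250 250 250 252 250 210 225 250 252 251 250 250 250 250 246]
 [251 250 250 250 252 251 191 162 226 251 252 250 250 250 250 246]
 [251 250 250 250 252 247 168  94 163 247 252 251 250 250 250 250]
 [250 250 250 250 252 247 190  99 144 246 253 251 250 250 250 250]
 [249 250 250 250 251 253 237 148 153 245 253 251 250 250 250 250]]
[106.875      217.29166667]
[104.75741439 207.82041619]
14.505323594639785 0.02254937862390074
tail [107.47409733 218.85871272]
```

View pics/t19.png

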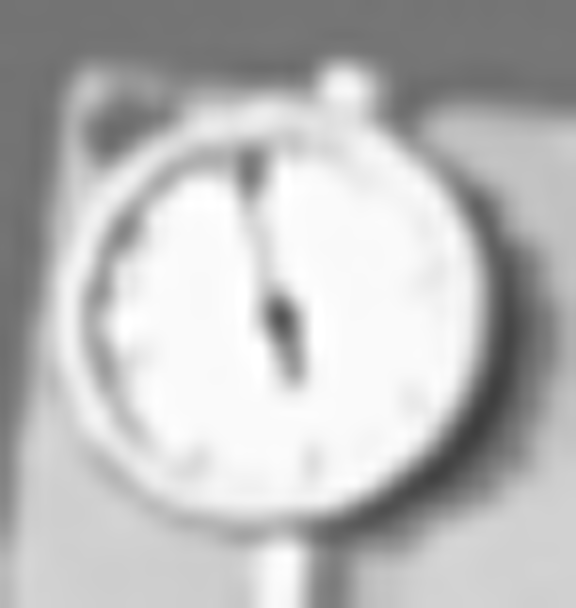

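```bash
python3 -c "
from fit import *
a=0
for _ in range(6): a=a+grab('scene')['img'].astype(float).mean(2)
a/=6; np.set_printoptions(linewidth=200); print(a[252:268,385:403].round(0).astype(int))
"
```

```text
[[206 204 217 233 244 245 244 236 239 245 245 241 229 189 172 164 183 196]
 [230 236 239 243 245 246 245 233 227 241 245 245 244 235 221 172 159 197]
 [233 241 245 245 245 246 243 208 189 235 245 246 245 244 235 201 154 184]
 [226 238 244 245 245 246 241 182 152 231 245 245 246 245 242 229 173 173]
 [222 234 242 245 245 246 242 178 138 222 243 245 246 245 242 227 190 176]
 [230 238 243 245 245 246 242 197 161 228 244 245 245 244 234 206 202 189]
 [224 242 245 245 245 246 245 230 198 235 245 245 246 245 237 219 230 215]
 [197 236 244 245 245 245 246 239 212 236 245 246 246 246 242 228 236 224]
 [150 208 238 244 246 246 246 241 216 236 245 245 244 244 241 223 224 201]
 [104 152 206 234 242 245 245 238 208 233 245 246 243 234 236 221 198 160]
 [ 77  99 142 184 217 235 239 227 194 226 242 244 241 232 225 195 148 134]
 [ 72  77  92 114 148 179 204 203 195 217 233 233 219 196 169 133 107 144]
 [ 72  71  77  80  94 113 136 147 156 163 170 166 146 125  99  88 110 166]
 [ 69  70  75  83  84  88  92  95  98 103 100  96  90  79  76  93 129 177]
 [ 77  71  84 111 112 101  85  83  77  83  80  78  74  74  85 108 137 179]
 [ 92  85 121 166 161 131  95  79  75  77  77  73  74  82  99 120 147 180]]
```

```bash
python3 -c "
from fit import *
f=grab('top');g=grab('scene')
print(unproj(f,cl([(424,135),(360,315),(500,493),(438,683)],6,230,155),.028).round(4))
print(unproj(g,cl([(226,397),(331,298),(285,172),(380,88)],6,200,180),.028).round(4))
# end-face edges near: axis dirs top image: (top mid),(bottom mid)
t=unproj(f,cl([(418,90),(427,185),(355,272),(365,365),(497,447),(503,543),(433,638),(443,730)],6,230,155),.04)
for i in range(4):
  v=t[2*i]-t[2*i+1]; print(np.degrees(np.arctan2(v[1],v[0])))
"
```

```text
[[ 0.668  -0.0947  0.028 ]
 [ 0.5956 -0.0685  0.028 ]
 [ 0.5247 -0.1225  0.028 ]
 [ 0.4509 -0.0971  0.028 ]]
[[ 0.6667 -0.0948  0.028 ]
 [ 0.5913 -0.0693  0.028 ]
 [ 0.5225 -0.1232  0.028 ]
 [ 0.4507 -0.098   0.028 ]]
4.531594158578162
5.449651882537577
2.5575136943820693
5.396576989614633
```

```bash
python3 -c "
from h import *
go(.5935,-.069,.05,np.radians(95.5))
"
```

```text
shift [ -55.  -113.1   78.1] turn deg -10.7 alt 169.3 | j7 0.77 curyaw 84.8 w 0.0809 t 21.57 F [0.5 0.1 0.5]
```

Call:
send_rows:
  moves: [-20,-40,10,-5,-40,-80,20,-10.5,-55,-113,40,-10.5,-55,-113,70,-10.5,-55,-113,78,-10.5,-55,-113,78,-10.5]
  hand: 0

```text
clock: 22.32
tcp_pos: [0.5934, -0.068, 0.0502]
orientation: [0.148, -3.138, -0.001]
contact_force: [0.1, 0.7, 0.7]
grip_width: 0.0853
```

```bash
python3 -c "
from h import *
go(.5935,-.069,-.02,np.radians(95.5))
g=grab('scene');save(g,'s20',7,(200,160,300,250))
"
```

```text
shift [-0.1 -1.  70.2] turn deg -0.1 alt 179.9 | j7 1.07 curyaw 95.4 w 0.0853 t 22.32 F [0.1 0.7 0.7]
```

View pics/s20.png

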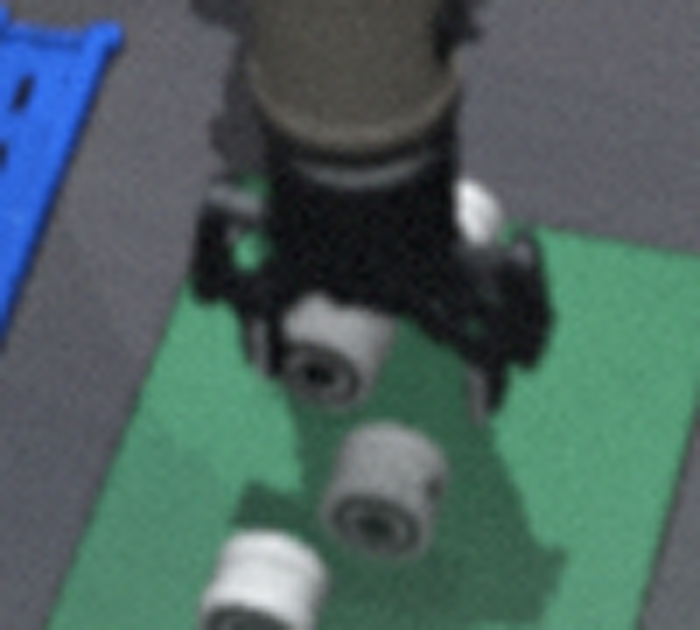

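Call:
send_rows:
  moves: [0,-1,30,0,0,-1,55,0,0,-1,70,0,0,-1,72,0,0,-1,72,0]

```text
clock: 23.0
tcp_pos: [0.5941, -0.0696, -0.0214]
orientation: [-0.146, 3.137, 0.0]
contact_force: [-0.6, -0.6, 0.2]
grip_width: 0.0854
```

Call:
send_rows:
  moves: [0,0,0,0,0,0,0,0,0,0,0,0,0,0,0,0]
  hand: 0.33

```text
clock: 23.5
tcp_pos: [0.5937, -0.0699, -0.0218]
orientation: [-0.145, 3.138, -0.0]
contact_force: [0.6, 0.0, 0.8]
grip_width: 0.0571
```

```bash
python3 -c "
from h import *
go(.5935,-.069,-.02,np.radians(95.5))
g=grab('scene');save(g,'s21',10,(225,190,285,250))
"
```

```text
shift [ 0.1  0.9 -1.8] turn deg -0.2 alt 179.8 | j7 1.0 curyaw 95.3 w 0.0571 t 23.5 F [0.6 0.  0.8]
```

View pics/s21.png

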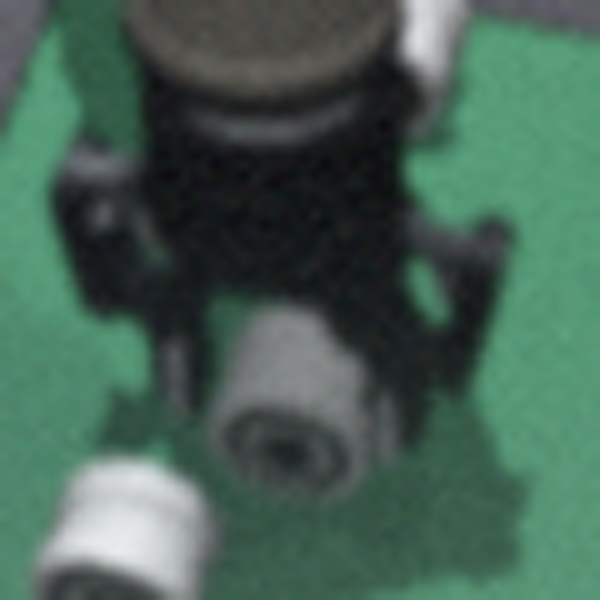

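Call:
send_rows:
  moves: [0,-4,0,0,0,-9,0,0,0,-15,0,0,0,-21,0,0,0,-27,0,0,0,-32,0,0,0,-35,0,0,0,-37,0,0]

```text
clock: 24.55
tcp_pos: [0.5971, -0.1069, -0.022]
orientation: [-0.145, 3.138, 0.0]
contact_force: [-0.3, 0.8, -1.4]
grip_width: 0.0572
```

```bash
python3 -c "
from h import *
go(.5935,-.107,-.02,np.radians(95.5))
g=grab('scene');save(g,'s22',10,(215,185,275,245))
"
```

```text
shift [ 3.5  0.2 -2. ] turn deg -0.2 alt 179.8 | j7 1.07 curyaw 95.3 w 0.0572 t 24.55 F [-0.3  0.8 -1.4]
```

View pics/s22.png

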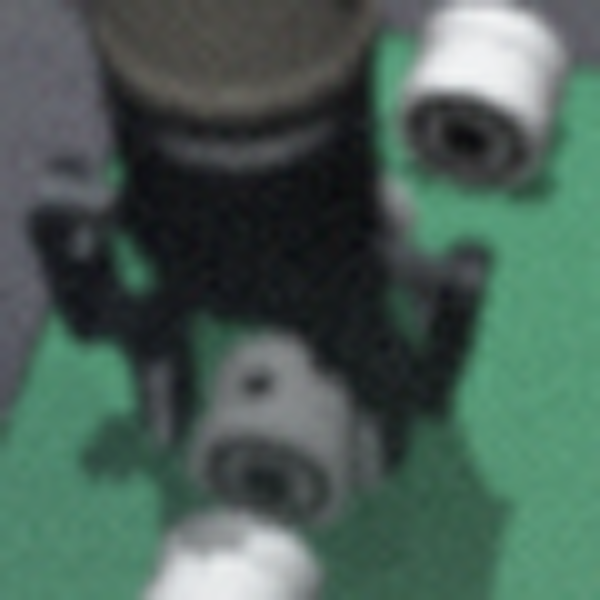

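```bash
cat >> fit.py <<'E'
def hole(g,face,holepx,ax=5.5,top=False):
    """face: pixel of near end-face centre (scene), holepx pixel; returns centre and angle from up toward +y"""
    a=np.radians(ax); u=np.array([np.cos(a),np.sin(a),0]); v=np.array([-np.sin(a),np.cos(a),0])
    c=unproj(g,[face],.028)[0]-u*.018
    th=np.radians(np.arange(-100,101,1)); P=c+.0235*(np.sin(th)[:,None]*v+np.cos(th)[:,None]*np.array([0,0,1]))
    e=np.linalg.norm(proj(g,P)-holepx,axis=1); i=e.argmin()
    print("centre",c.round(4),"hole deg toward +y",np.degrees(th[i]).round(0),"err px",e[i].round(1)); return c
E
python3 -c "
from fit import *
g=grab('scene')
hole(g,cl([(268,475)],10,215,185)[0],cl([(258,383)],10,215,185)[0])
"
```

```text
centre [ 0.5974 -0.1051  0.028 ] hole deg toward +y -19.0 err px 0.4
```

Call:
send_rows:
  moves: [0,3,0,0,0,6,0,0,0,9,0,0,0,11,0,0,0,11,0,0]

```text
clock: 25.28
tcp_pos: [0.596, -0.0954, -0.0219]
orientation: [-0.146, 3.138, 0.0]
contact_force: [-0.6, -0.5, 0.1]
grip_width: 0.057
```

Call:
send_rows:
  moves: [0,0,0,0,0,0,0,0,0,0,0,0]
  hand: 0.4
  newtons: 20

```text
clock: 25.65
tcp_pos: [0.596, -0.0959, -0.022]
orientation: [0.145, -3.138, 0.0]
contact_force: [0.4, -0.3, 0.2]
grip_width: 0.0514
```

```bash
python3 -c "
from h import *
go(.5935,-.107,-.02,np.radians(95.5))
g=grab('scene');save(g,'s23',10,(215,185,275,245))
"
```

```text
shift [  3.5 -10.9  -2. ] turn deg -0.2 alt 179.8 | j7 1.05 curyaw 95.3 w 0.0514 t 25.65 F [ 0.4 -0.3  0.2]
```

View pics/s23.png

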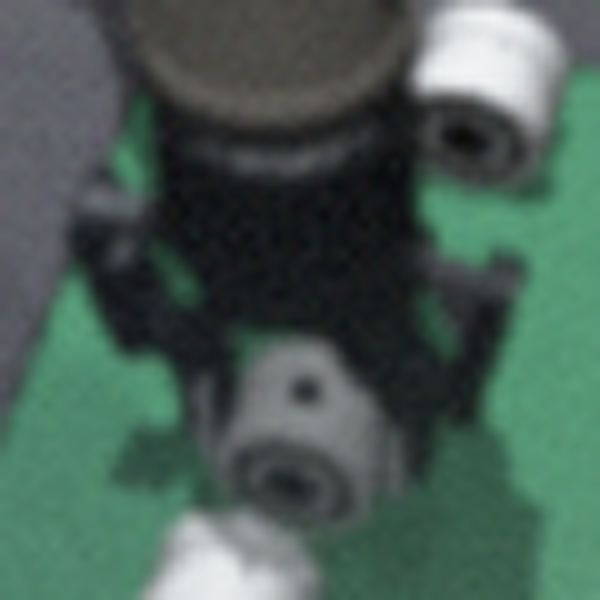

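```bash
python3 -c "
from fit import *
g=grab('scene')
hole(g,cl([(293,482)],10,215,185)[0],cl([(305,390)],10,215,185)[0])
hole(g,cl([(293,482)],10,215,185)[0],cl([(305,390)],10,215,185)[0],2)
"
```

```text
centre [ 0.5972 -0.0969  0.028 ] hole deg toward +y -1.0 err px 0.1
centre [ 0.5972 -0.0958  0.028 ] hole deg toward +y -4.0 err px 0.2
```

```bash
python3 -c "
from fit import *
f=grab('top');g=grab('scene')
save(g,'s_tray',7,(130,150,230,230))
A=unproj(f,cl([(113,157),(130,247),(148,340),(167,433),(186,528)],5,365,180),.004);B=unproj(f,cl([(225,138),(243,228),(263,322),(283,414),(304,508)],5,365,180),.004)
for X in(A,B):
  print(X.round(4)[:,:2].tolist()); d=X[0]-X[-1]; print(np.degrees(np.arctan2(d[1],d[0])), X.mean(0))
"
```

```text
[[0.5889, -0.305], [0.5451, -0.3114], [0.5004, -0.3182], [0.4561, -0.3254], [0.4114, -0.3324]]
8.795610970374101 [ 0.5003912  -0.31848784  0.004     ]
[[0.598, -0.3595], [0.5541, -0.3661], [0.5087, -0.3736], [0.4648, -0.3809], [0.4205, -0.3886]]
9.336772832681858 [ 0.50922713 -0.37374353  0.004     ]
```

View pics/s_tray.png

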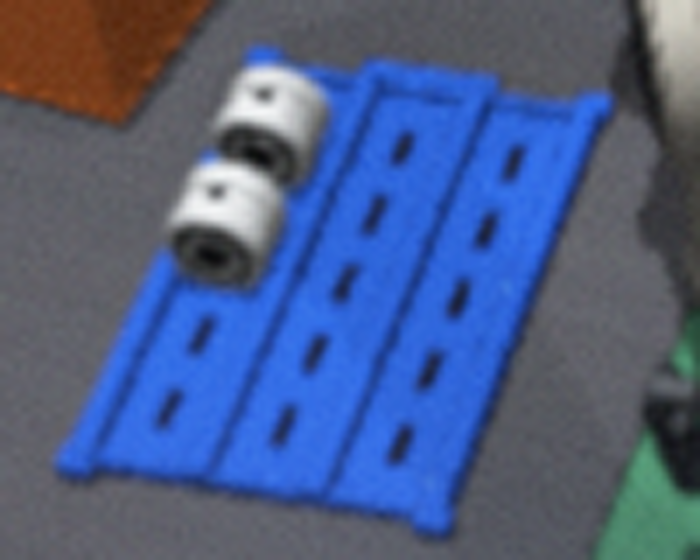

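Call:
send_rows:
  moves: [0,0,0,0,0,0,0,0,0,0,0,0]
  hand: 0.6
  newtons: 60

```text
clock: 26.22
tcp_pos: [0.5963, -0.0957, -0.0215]
orientation: [-0.146, 3.138, -0.0]
contact_force: [-1.2, -0.0, 5.8]
grip_width: 0.0484
```

```bash
python3 -c "
from fit import *
g=grab('scene')
A=unproj(g,cl([(514,162),(486,229),(458,298),(430,370),(401,444)],7,130,150),.004);print(A.round(4)); d=A[-1]-A[0];print(np.degrees(np.arctan2(d[1],d[0])),A.mean(0))
A=unproj(g,cl([(404,150),(375,214),(345,282),(316,352),(283,427)],7,130,150),.004);print(A.mean(0))
"
```

```text
[[ 0.4107 -0.3337  0.004 ]
 [ 0.4555 -0.3271  0.004 ]
 [ 0.4999 -0.32    0.004 ]
 [ 0.5447 -0.3124  0.004 ]
 [ 0.5892 -0.305   0.004 ]]
9.152056912858773 [ 0.4999986  -0.31965478  0.004     ]
[ 0.50969099 -0.37463346  0.004     ]
```

Call:
send_rows:
  moves: [0,0,-15,0,0,0,-35,0,0,0,-45,0,0,0,-45,0]

```text
clock: 26.78
tcp_pos: [0.5968, -0.0959, 0.0243]
orientation: [-0.145, 3.136, -0.001]
contact_force: [-0.5, 0.6, -3.3]
grip_width: 0.0479
```

```bash
python3 -c "
from fit import *
go(.5837,-.3055,.025,np.radians(99.05))
g=grab('scene');save(g,'s24',10,(205,175,275,235))
"
```

```text
shift [  32.4 -207.5   -0.7] turn deg -3.8 alt 176.2 | j7 1.1 curyaw 95.3 w 0.0479 t 26.77 F [-0.5  0.6 -3.3]
```

View pics/s24.png

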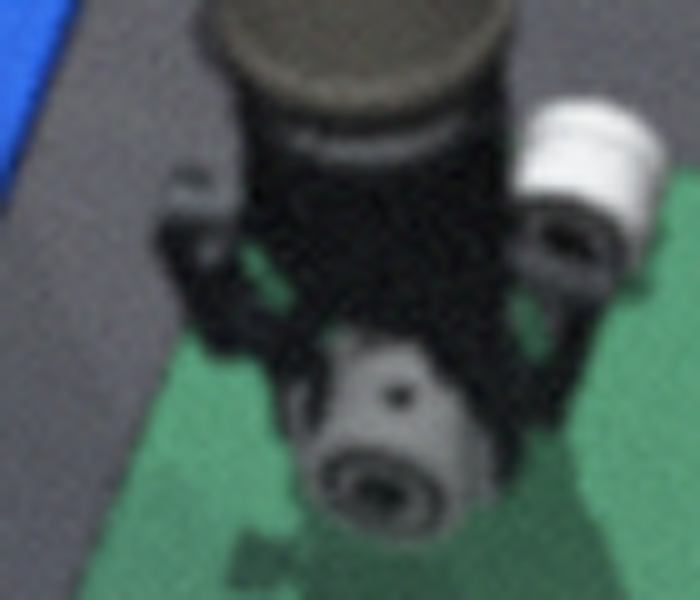

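Call:
send_rows:
  moves: [8,-50,0,-1,16,-100,0,-2,24,-150,0,-3,30,-190,0,-4,32,-207,0,-4,32,-207,0,-4,32,-207,0,-4]

```text
clock: 27.7
tcp_pos: [0.5837, -0.302, 0.0231]
orientation: [-0.259, 3.131, 0.002]
contact_force: [0.9, 0.5, -2.7]
grip_width: 0.0485
```

```bash
python3 -c "
from fit import *
go(.5832,-.3055,-.0205,np.radians(99.05))
g=grab('scene');save(g,'s25',8,(140,150,230,225))
"
```

```text
shift [ 1.1 -3.4 43.6] turn deg 0.4 alt -179.6 | j7 1.53 curyaw 99.5 w 0.0485 t 27.7 F [ 0.9  0.5 -2.7]
```

View pics/s25.png

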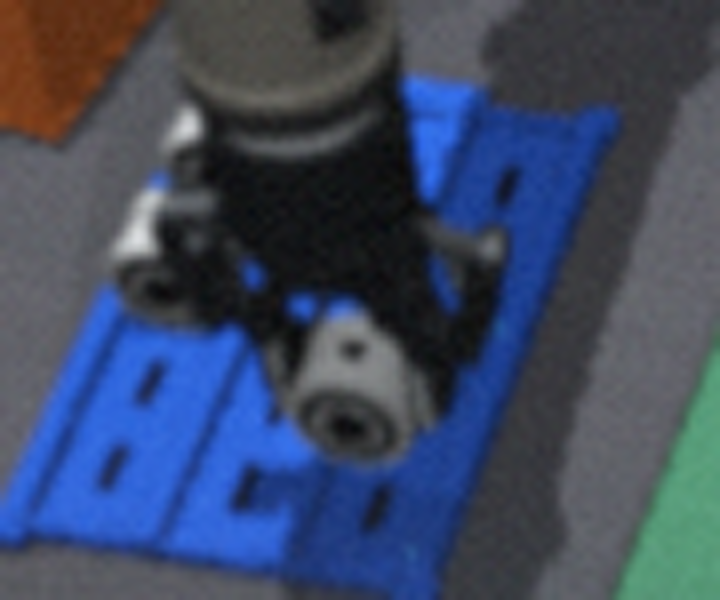

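Call:
send_rows:
  moves: [0.5,-2,10,0,0.5,-2,20,0,0.5,-2,30,0,0.5,-2,30,0,0.5,-2,30,0]

```text
clock: 28.38
tcp_pos: [0.5834, -0.3067, -0.0069]
orientation: [-0.255, 3.131, 0.0]
contact_force: [0.1, -0.4, -2.1]
grip_width: 0.0482
```

```bash
python3 -c "
from fit import *
go(.5832,-.3055,-.0205,np.radians(99.05))
"
```

```text
shift [-0.   1.3 13.6] turn deg 0.3 alt -179.7 | j7 1.51 curyaw 99.3 w 0.0482 t 28.38 F [ 0.1 -0.4 -2.1]
```

Call:
send_rows:
  moves: [0,1.3,4,0,0,1.3,8,0,0,1.3,11,0,0,1.3,13,0,0,1.3,13,0]

```text
clock: 29.0
tcp_pos: [0.5829, -0.3056, -0.0201]
orientation: [0.255, -3.131, -0.0]
contact_force: [-0.4, -0.8, -3.8]
grip_width: 0.0481
```

Call:
send_rows:
  moves: [0,0,1,0,0,0,1.5,0,0,0,1.5,0]

```text
clock: 29.38
tcp_pos: [0.5832, -0.3057, -0.0204]
orientation: [-0.255, 3.131, -0.001]
contact_force: [-3.2, 0.4, 5.9]
grip_width: 0.0479
```

Call:
send_rows:
  moves: [0,0,-1,0,0,0,-1,0,0,0,-1,0,0,0,-20,0,0,0,-50,0,0,0,-85,0,0,0,-100,0]
  hand: 0.15

```text
clock: 30.25
tcp_pos: [0.5845, -0.3057, 0.0818]
orientation: [-0.255, 3.128, -0.003]
contact_force: [-0.5, -0.7, -0.0]
grip_width: 0.0726
```

```bash
python3 -c "
from fit import *
g=grab('scene');save(g,'s26',8,(130,150,220,225));save(g,'s26b',7,(195,175,300,265))
go(.5247,-.1225,.05,np.radians(94))
"
```

```text
shift [ 29.9 190.8  32.1] turn deg 5.3 alt -174.7 | j7 1.57 curyaw 99.3 w 0.0727 t 30.3 F [0.6 0.4 0.9]
```

View pics/s26.png

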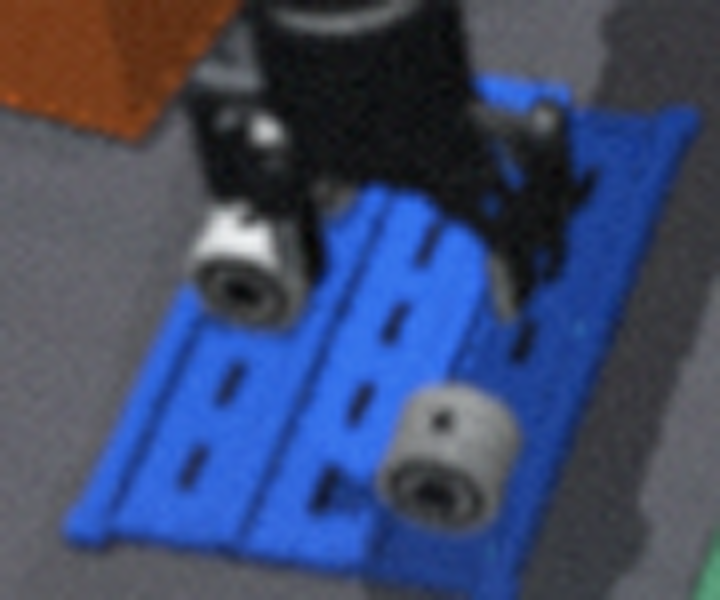

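View pics/s26b.png

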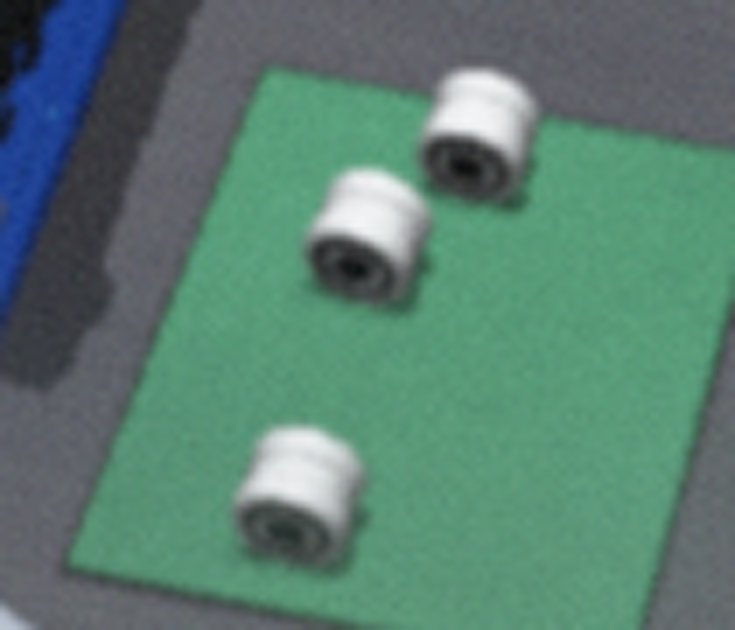

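```bash
python3 -c "
from fit import *
go(.667,-.0947,.05,np.radians(95))
g=grab('scene')
hole(g,cl([(435,492)],8,130,150)[0]+0,cl([(442,420)],8,130,150)[0],9)
"
```

```text
shift [-115.1  195.2   32.7] turn deg 4.3 alt -175.7 | j7 1.57 curyaw 99.3 w 0.0727 t 30.3 F [0.6 0.4 0.9]
centre [ 0.584  -0.3079  0.028 ] hole deg toward +y 2.0 err px 0.1
```

Bearing 2 placed with its hole at about 2°. Next, the far row (B1).

Call:
send_rows:
  moves: [-30,50,0,2,-60,100,0,4,-90,150,10,4,-110,185,20,4,-115,195,33,4,-115,195,33,4,-115,195,33,4]
  hand: 0

```text
clock: 31.22
tcp_pos: [0.6644, -0.097, 0.045]
orientation: [0.141, -3.137, 0.002]
contact_force: [0.0, -0.0, -0.2]
grip_width: 0.0856
```

```bash
python3 -c "
from fit import *
go(.667,-.0947,-.021,np.radians(95))
"
```

```text
shift [-2.9  2.2 66. ] turn deg 0.2 alt -179.8 | j7 1.15 curyaw 95.2 w 0.0856 t 31.23 F [ 0.  -0.  -0.2]
```

Call:
send_rows:
  moves: [-1,1,30,0,-1,1,55,0,-1,1,64,0,-1,1,66,0,-1,1,66,0,-1,1,66,0]

```text
clock: 31.98
tcp_pos: [0.6664, -0.0934, -0.0195]
orientation: [-0.146, 3.137, -0.0]
contact_force: [0.1, 0.4, 0.0]
grip_width: 0.0853
```

Call:
send_rows:
  moves: [0,0,0,0,0,0,0,0,0,0,0,0]
  hand: 0.35

```text
clock: 32.35
tcp_pos: [0.6658, -0.0935, -0.0204]
orientation: [-0.146, 3.138, -0.0]
contact_force: [-0.7, 0.0, 0.2]
grip_width: 0.0558
```

```bash
python3 -c "
from fit import *
go(.667,-.0947,-.021,np.radians(95))
g=grab('scene');save(g,'s27',10,(205,205,275,265))
"
```

```text
shift [-1.1 -1.3  0.6] turn deg 0.3 alt -179.7 | j7 1.11 curyaw 95.3 w 0.0558 t 32.35 F [-0.7  0.   0.2]
```

View pics/s27.png

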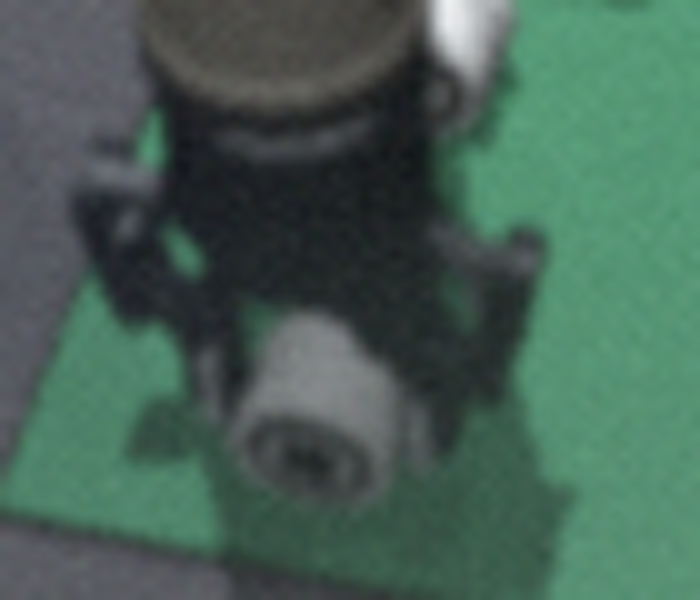

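Call:
send_rows:
  moves: [0,4,0,0,0,10,0,0,0,16,0,0,0,23,0,0,0,30,0,0,0,36,0,0,0,42,0,0,0,45,0,0]

```text
clock: 33.4
tcp_pos: [0.6616, -0.0481, -0.0204]
orientation: [-0.146, 3.138, 0.0]
contact_force: [-1.1, -1.3, -0.0]
grip_width: 0.0555
```

```bash
python3 -c "
from fit import *
go(.667,-.0947,-.021,np.radians(95))
g=grab('scene');save(g,'s28',10,(225,205,295,265))
"
```

```text
shift [ -1.1 -46.9   0.6] turn deg 0.3 alt -179.7 | j7 1.03 curyaw 95.3 w 0.0555 t 33.4 F [-1.1 -1.3 -0. ]
```

View pics/s28.png

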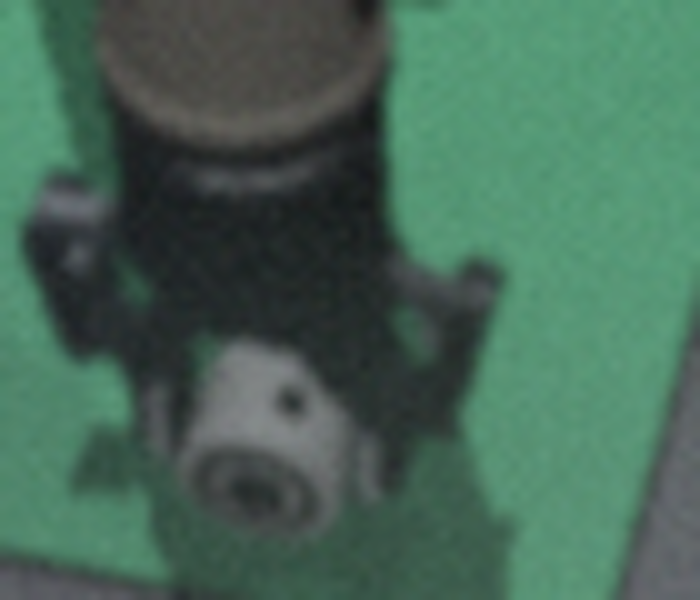

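Lucky: hole at (292,400), face centre (255,492).

```bash
python3 -c "
from fit import *
g=grab('scene')
hole(g,cl([(256,491)],10,225,205)[0],cl([(292,400)],10,225,205)[0],5.5)
"
```

```text
centre [ 0.6618 -0.0497  0.028 ] hole deg toward +y 16.0 err px 0.2
```

Call:
send_rows:
  moves: [0,-2,0,0,0,-4,0,0,0,-6,0,0,0,-7.5,0,0,0,-7.5,0,0]

```text
clock: 34.12
tcp_pos: [0.6623, -0.0565, -0.0205]
orientation: [0.145, -3.138, 0.0]
contact_force: [-0.2, 0.3, -0.2]
grip_width: 0.0554
```

Call:
send_rows:
  moves: [0,0,0,0,0,0,0,0,0,0,0,0]
  hand: 0.4
  newtons: 20

```text
clock: 34.5
tcp_pos: [0.6623, -0.0561, -0.0205]
orientation: [0.146, -3.138, 0.0]
contact_force: [-0.0, -0.5, -0.2]
grip_width: 0.0512
```

```bash
python3 -c "
from fit import *
go(.667,-.0947,-.021,np.radians(95))
g=grab('scene');save(g,'s29',10,(225,205,295,265))
"
```

```text
shift [ -1.1 -38.9   0.5] turn deg 0.3 alt -179.7 | j7 1.04 curyaw 95.3 w 0.0512 t 34.5 F [-0.  -0.5 -0.2]
```

View pics/s29.png

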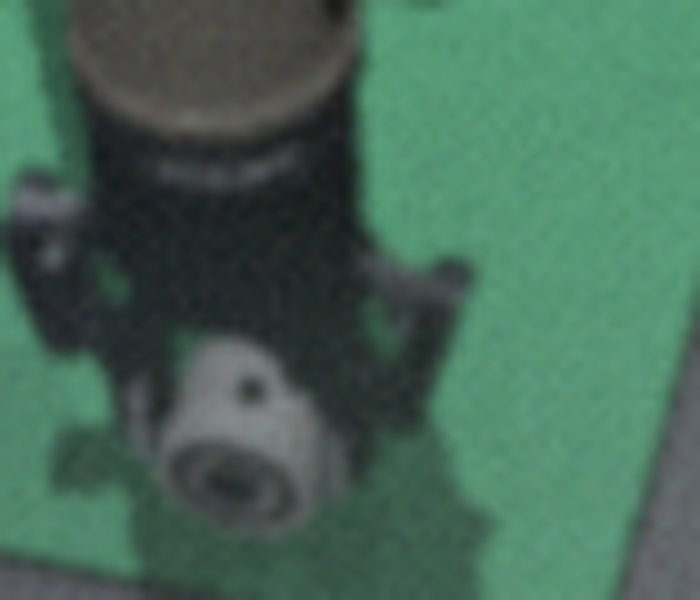

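```bash
python3 -c "
from fit import *
g=grab('scene')
hole(g,cl([(233,482)],10,225,205)[0],cl([(252,388)],10,225,205)[0],5.5)
"
```

```text
centre [ 0.6612 -0.0573  0.028 ] hole deg toward +y 4.0 err px 0.0
```

Call:
send_rows:
  moves: [0,0,0,0,0,0,0,0,0,0,0,0]
  hand: 0.6
  newtons: 60

```text
clock: 34.98
tcp_pos: [0.6626, -0.0561, -0.02]
orientation: [-0.145, 3.138, -0.0]
contact_force: [-1.6, -0.4, 4.6]
grip_width: 0.0485
```

Call:
send_rows:
  moves: [0,0,-15,0,0,0,-35,0,0,0,-55,0,0,0,-60,0,0,0,-60,0]

```text
clock: 35.6
tcp_pos: [0.6625, -0.0563, 0.0401]
orientation: [-0.145, 3.137, -0.001]
contact_force: [-0.2, 0.5, -3.6]
grip_width: 0.0477
```

```bash
python3 -c "
from fit import *
go(.5279,-.3143,.04,np.radians(99.05))
"
```

```text
shift [ 1.579e+02 -2.445e+02  1.000e-01] turn deg -3.7 alt 176.3 | j7 1.09 curyaw 95.3 w 0.0477 t 35.6 F [-0.2  0.5 -3.6]
```

Call:
send_rows:
  moves: [30,-45,0,-1,60,-90,0,-2,95,-140,0,-3,125,-190,0,-4,148,-228,0,-4,158,-244,0,-4,158,-244,0,-4,158,-244,0,-4]

```text
clock: 36.6
tcp_pos: [0.5286, -0.3113, 0.0397]
orientation: [-0.259, 3.13, 0.002]
contact_force: [-0.6, 1.0, -3.9]
grip_width: 0.0482
```

```bash
python3 -c "
from fit import *
go(.5279,-.3143,-.019,np.radians(99.05))
g=grab('scene');save(g,'s30',8,(140,140,230,215))
"
```

```text
shift [ 1.3 -2.9 58.7] turn deg 0.4 alt -179.6 | j7 1.56 curyaw 99.5 w 0.0482 t 36.6 F [-0.6  1.  -3.9]
```

View pics/s30.png

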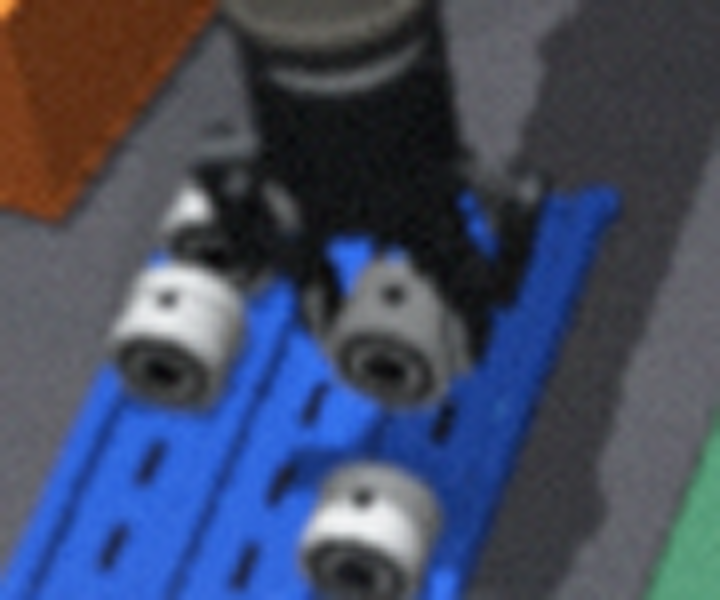

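Call:
send_rows:
  moves: [0.5,-0.5,15,0,0.5,-0.5,30,0,0.5,-0.5,40,0,0.5,-0.5,45,0,0.5,-0.5,45,0]

```text
clock: 37.28
tcp_pos: [0.5271, -0.3142, -0.0059]
orientation: [0.255, -3.131, -0.001]
contact_force: [0.2, 0.1, -3.3]
grip_width: 0.0482
```

```bash
python3 -c "
from fit import *
go(.5279,-.3143,-.019,np.radians(99.05))
"
```

```text
shift [-0.8 -0.3 13.1] turn deg 0.3 alt -179.7 | j7 1.52 curyaw 99.3 w 0.0482 t 37.27 F [ 0.2  0.1 -3.3]
```

Call:
send_rows:
  moves: [0,0,5,0,0,0,9,0,0,0,12,0,0,0,13,0,0,0,14,0,0,0,14,0]

```text
clock: 38.02
tcp_pos: [0.5273, -0.3143, -0.019]
orientation: [-0.255, 3.131, -0.001]
contact_force: [-2.0, -0.1, 2.0]
grip_width: 0.0482
```

Call:
send_rows:
  moves: [0,0,0,0,0,0,0,0,0,0,0,0,0,0,-20,0,0,0,-50,0,0,0,-85,0,0,0,-100,0]
  hand: 0.15

```text
clock: 38.9
tcp_pos: [0.5287, -0.3144, 0.0837]
orientation: [-0.255, 3.128, -0.003]
contact_force: [0.1, -0.2, -0.9]
grip_width: 0.0729
```

```bash
python3 -c "
from fit import *
g=grab('scene');save(g,'s31',8,(130,150,220,225))
go(.524,-.1225,.05,np.radians(95))
"
```

```text
shift [-26.  190.6  34.1] turn deg 4.3 alt -175.7 | j7 1.6 curyaw 99.3 w 0.0727 t 38.95 F [1.1 1.1 1.2]
```

View pics/s31.png

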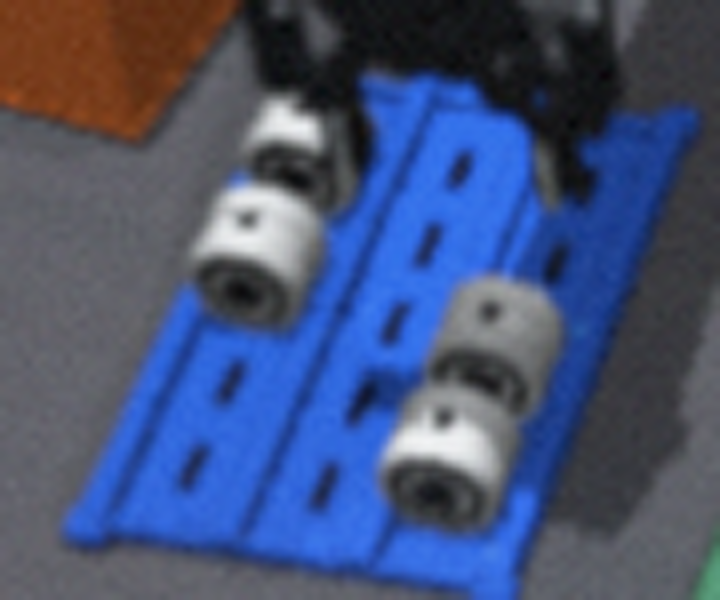

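Call:
send_rows:
  moves: [-8,50,0,2,-14,100,0,4,-20,150,10,5,-26,185,20,5,-26,190,34,5,-26,190,34,5,-26,190,34,5]
  hand: 0

```text
clock: 39.83
tcp_pos: [0.5221, -0.1241, 0.0464]
orientation: [0.115, -3.139, 0.001]
contact_force: [0.5, 0.5, -0.4]
grip_width: 0.0855
```

```bash
python3 -c "
from fit import *
go(.5238,-.1225,-.021,np.radians(94.5))
"
```

```text
shift [-1.8  1.5 67.4] turn deg -0.3 alt 179.7 | j7 1.13 curyaw 94.2 w 0.0855 t 39.83 F [ 0.5  0.5 -0.4]
```

Call:
send_rows:
  moves: [-1,0,30,0,-1,0,55,0,-1,0,65,0,-1,0,67,0,-1,0,67,0]

```text
clock: 40.45
tcp_pos: [0.5237, -0.1228, -0.0197]
orientation: [-0.117, 3.138, -0.0]
contact_force: [1.3, 0.8, -0.2]
grip_width: 0.0852
```

Call:
send_rows:
  moves: [0,0,0,0,0,0,0,0,0,0,0,0]
  hand: 0.36

```text
clock: 40.83
tcp_pos: [0.5233, -0.1226, -0.0202]
orientation: [-0.118, 3.139, -0.0]
contact_force: [-0.0, 0.5, 0.6]
grip_width: 0.0549
```

Call:
send_rows:
  moves: [0,4,0,0,0,10,0,0,0,16,0,0,0,23,0,0,0,30,0,0,0,36,0,0,0,42,0,0,0,45,0,0]

```text
clock: 41.82
tcp_pos: [0.5197, -0.0771, -0.0204]
orientation: [-0.119, 3.139, 0.0]
contact_force: [-0.0, 0.6, -0.5]
grip_width: 0.0542
```

```bash
python3 -c "
from fit import *
go(.5238,-.1225,-.021,np.radians(94.5))
g=grab('scene');save(g,'s32',10,(230,170,300,230))
"
```

```text
shift [ -0.7 -45.5   0.6] turn deg -0.2 alt 179.8 | j7 0.95 curyaw 94.3 w 0.0542 t 41.83 F [-0.   0.6 -0.5]
```

View pics/s32.png

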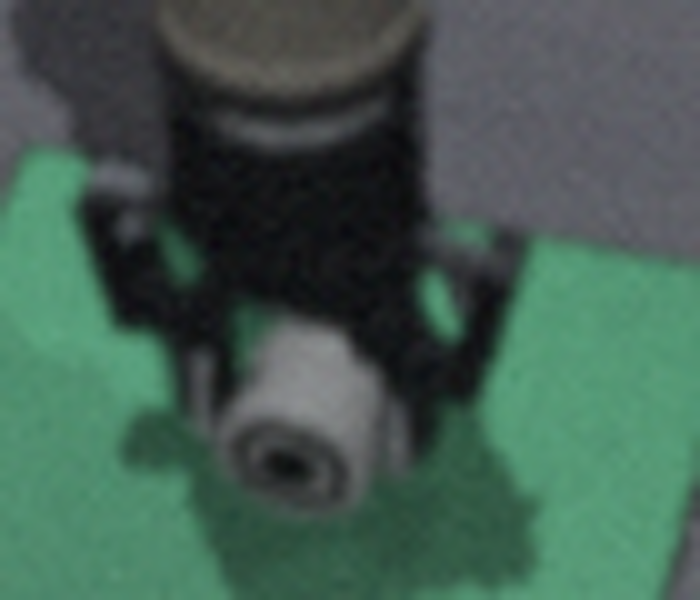

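Call:
send_rows:
  moves: [0,4,0,0,0,10,0,0,0,16,0,0,0,22,0,0,0,28,0,0,0,33,0,0,0,37,0,0,0,37,0,0]

```text
clock: 42.88
tcp_pos: [0.5169, -0.0404, -0.0204]
orientation: [-0.119, 3.139, 0.0]
contact_force: [-0.4, 0.6, 0.2]
grip_width: 0.0545
```

```bash
python3 -c "
from fit import *
go(.5238,-.1225,-.021,np.radians(94.5))
g=grab('scene');save(g,'s33',10,(245,170,315,230))
"
```

```text
shift [ -0.6 -82.4   0.6] turn deg -0.2 alt 179.8 | j7 0.87 curyaw 94.3 w 0.0545 t 42.88 F [-0.4  0.6  0.2]
```

View pics/s33.png

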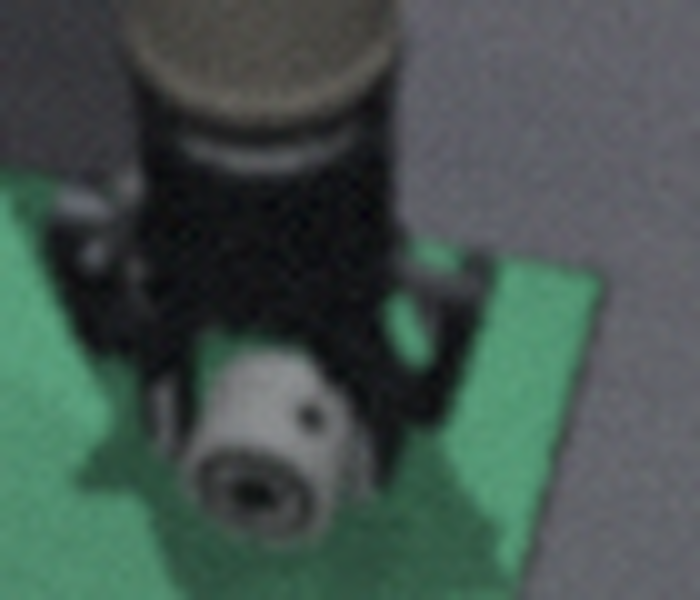

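```bash
python3 -c "
from fit import *
g=grab('scene')
hole(g,cl([(252,494)],10,245,170)[0],cl([(311,414)],10,245,170)[0],4.5)
"
```

```text
centre [ 0.5201 -0.0423  0.028 ] hole deg toward +y 33.0 err px 0.6
```

Call:
send_rows:
  moves: [0,-3,0,0,0,-6,0,0,0,-10,0,0,0,-13,0,0,0,-16,0,0,0,-16,0,0]

```text
clock: 43.72
tcp_pos: [0.5181, -0.0571, -0.0205]
orientation: [0.117, -3.139, 0.0]
contact_force: [0.6, -0.0, -0.6]
grip_width: 0.0547
```

Call:
send_rows:
  moves: [0,0,0,0,0,0,0,0,0,0,0,0]
  hand: 0.4
  newtons: 20

```text
clock: 44.1
tcp_pos: [0.5181, -0.0566, -0.0204]
orientation: [-0.118, 3.139, 0.0]
contact_force: [-0.2, -0.0, 0.5]
grip_width: 0.051
```

```bash
python3 -c "
from fit import *
go(.5238,-.1225,-.021,np.radians(94.5))
g=grab('scene');save(g,'s34',10,(235,170,305,230))
"
```

```text
shift [ -0.7 -66.1   0.6] turn deg -0.2 alt 179.8 | j7 0.91 curyaw 94.3 w 0.051 t 44.1 F [-0.2 -0.   0.5]
```

View pics/s34.png

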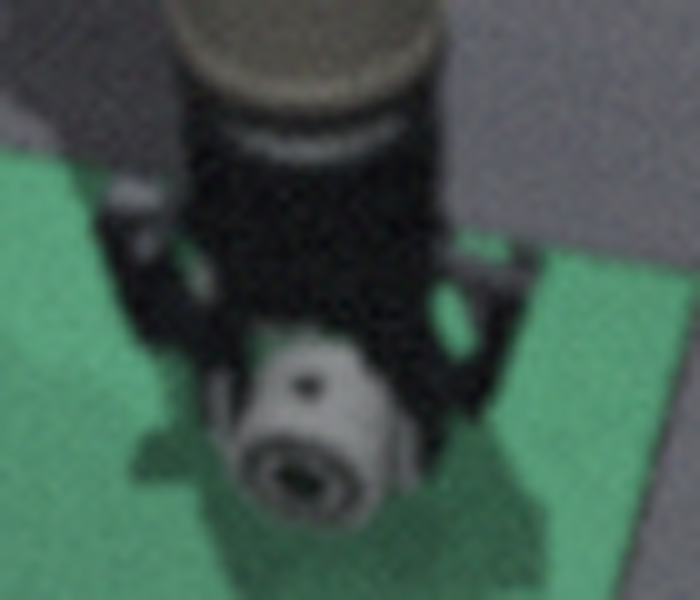

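```bash
python3 -c "
from fit import *
g=grab('scene')
hole(g,cl([(302,479)],10,235,170)[0],cl([(307,384)],10,235,170)[0],4.5)
"
```

```text
centre [ 0.5199 -0.0589  0.028 ] hole deg toward +y -8.0 err px 0.2
```

Call:
send_rows:
  moves: [0,0,0,0,0,0,0,0,0,0,0,0]
  hand: 0.6
  newtons: 60

```text
clock: 44.58
tcp_pos: [0.5182, -0.0566, -0.02]
orientation: [-0.118, 3.139, -0.0]
contact_force: [-1.3, 0.0, 5.4]
grip_width: 0.0485
```

Call:
send_rows:
  moves: [0,0,-15,0,0,0,-35,0,0,0,-55,0,0,0,-60,0,0,0,-60,0]

```text
clock: 45.2
tcp_pos: [0.5183, -0.057, 0.04]
orientation: [-0.117, 3.139, -0.001]
contact_force: [0.1, -0.9, -3.2]
grip_width: 0.0475
```

```bash
python3 -c "
from fit import *
go(.5002-.028*.9876,-.3187-.028*.157,.04,np.radians(99.05))
print(.5002-.028*.9876,-.3187-.028*.157)
"
```

```text
shift [ 6.550e+01 -2.619e+02  1.000e-01] turn deg -4.8 alt 175.2 | j7 0.99 curyaw 94.3 w 0.0475 t 45.2 F [ 0.1 -0.9 -3.2]
0.4725472 -0.323096
```

Call:
send_rows:
  moves: [12,-50,0,-1,24,-100,0,-2,38,-155,0,-3,52,-210,0,-4,62,-248,0,-5,65,-262,0,-5,65,-262,0,-5,65,-262,0,-5]

```text
clock: 46.2
tcp_pos: [0.4736, -0.3206, 0.0395]
orientation: [-0.259, 3.131, 0.002]
contact_force: [0.3, -0.1, -3.1]
grip_width: 0.0482
```

```bash
python3 -c "
from fit import *
go(.4725,-.3231,-.019,np.radians(99.05))
g=grab('scene');save(g,'s35',8,(140,120,230,195))
"
```

```text
shift [ 1.5 -2.4 58.5] turn deg 0.4 alt -179.6 | j7 1.59 curyaw 99.5 w 0.0482 t 46.2 F [ 0.3 -0.1 -3.1]
```

View pics/s35.png

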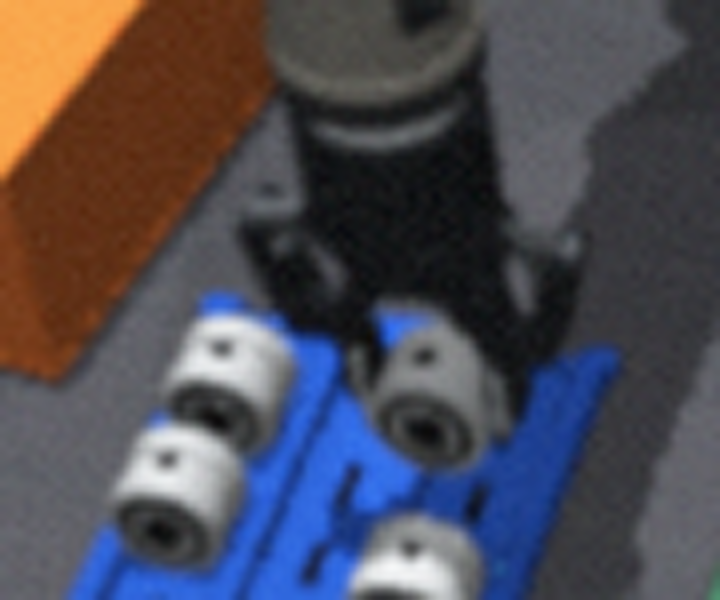

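Call:
send_rows:
  moves: [0.5,0,15,0,0.5,0,30,0,0.5,0,40,0,0.5,0,45,0,0.5,0,45,0]

```text
clock: 46.88
tcp_pos: [0.4724, -0.3227, -0.0059]
orientation: [0.255, -3.131, -0.001]
contact_force: [-0.4, 0.0, -3.0]
grip_width: 0.0479
```

```bash
python3 -c "
from fit import *
go(.4725,-.3231,-.019,np.radians(99.05))
"
```

```text
shift [-0.  -0.4 13.1] turn deg 0.3 alt -179.7 | j7 1.54 curyaw 99.3 w 0.0479 t 46.88 F [-0.4  0.  -3. ]
```

Call:
send_rows:
  moves: [0,-0.4,5,0,0,-0.4,9,0,0,-0.4,12,0,0,-0.4,13,0,0,-0.4,14,0,0,-0.4,14,0]

```text
clock: 47.62
tcp_pos: [0.4726, -0.3233, -0.019]
orientation: [0.255, -3.131, 0.001]
contact_force: [-1.9, 0.5, 2.9]
grip_width: 0.0477
```

Call:
send_rows:
  moves: [0,0,0,0,0,0,0,0,0,0,0,0,0,0,-20,0,0,0,-50,0,0,0,-85,0,0,0,-100,0]
  hand: 0.15

```text
clock: 48.5
tcp_pos: [0.474, -0.3236, 0.0836]
orientation: [-0.255, 3.128, -0.004]
contact_force: [0.2, -0.2, -0.2]
grip_width: 0.0724
```

```bash
python3 -c "
from fit import *
g=grab('scene');save(g,'s36',8,(130,150,220,225));save(g,'s36b',7,(210,160,300,240))
go(.4505,-.097,.05,np.radians(95.5))
"
```

```text
shift [-13.1 227.9  33.6] turn deg 3.8 alt -176.2 | j7 1.64 curyaw 99.3 w 0.0726 t 48.55 F [ 1.3 -0.3  1.6]
```

View pics/s36.png

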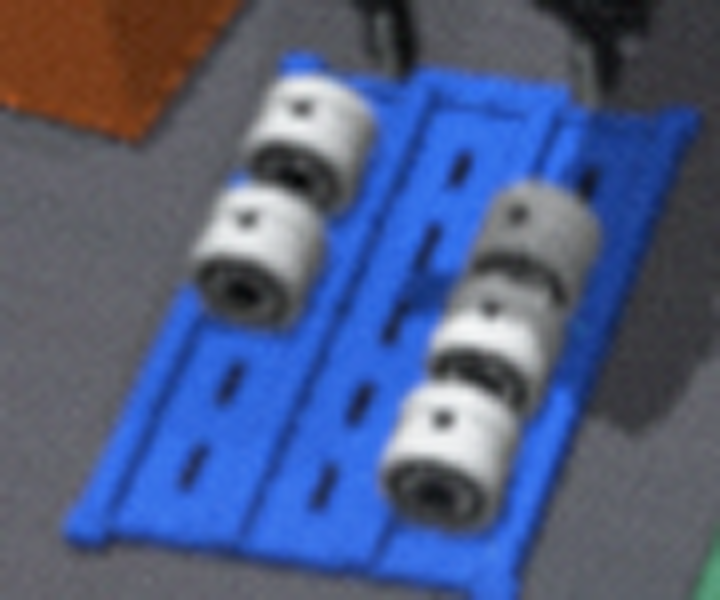

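View pics/s36b.png

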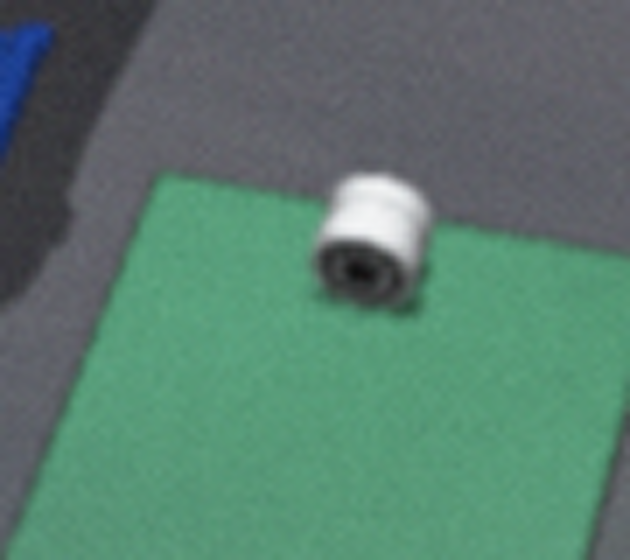

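Call:
send_rows:
  moves: [-4,50,0,1,-7,105,0,2,-10,160,8,3,-12,205,20,4,-13,228,34,4,-13,228,34,4,-13,228,34,4]
  hand: 0

```text
clock: 49.42
tcp_pos: [0.4487, -0.0971, 0.0465]
orientation: [0.144, -3.138, 0.0]
contact_force: [-0.8, -0.2, 0.2]
grip_width: 0.0855
```

```bash
python3 -c "
from fit import *
go(.4505,-.0975,-.0205,np.radians(95.5))
"
```

```text
shift [-1.8 -0.5 67. ] turn deg -0.2 alt 179.8 | j7 1.1 curyaw 95.3 w 0.0855 t 49.42 F [-0.8 -0.2  0.2]
```

Call:
send_rows:
  moves: [-1,-1,30,0,-1,-1,55,0,-1,-1,65,0,-1,-1,67,0,-1,-1,67,0]

```text
clock: 50.05
tcp_pos: [0.4502, -0.0974, -0.0198]
orientation: [-0.145, 3.137, -0.0]
contact_force: [-0.2, -0.4, 0.3]
grip_width: 0.0855
```

Call:
send_rows:
  moves: [0,0,0,0,0,0,0,0,0,0,0,0]
  hand: 0.36

```text
clock: 50.42
tcp_pos: [0.4498, -0.0972, -0.0202]
orientation: [-0.146, 3.138, -0.0]
contact_force: [-0.4, -0.2, 0.2]
grip_width: 0.0548
```

Call:
send_rows:
  moves: [0,4,0,0,0,10,0,0,0,16,0,0,0,23,0,0,0,30,0,0,0,36,0,0,0,42,0,0,0,45,0,0]

```text
clock: 51.42
tcp_pos: [0.4454, -0.0518, -0.0204]
orientation: [-0.146, 3.138, 0.0]
contact_force: [0.4, -0.3, -0.0]
grip_width: 0.0543
```

```bash
python3 -c "
from fit import *
go(.4505,-.0975,-.0205,np.radians(95.5))
g=grab('scene');save(g,'s37',10,(240,150,310,210))
"
```

```text
shift [ -0.8 -45.9   0.1] turn deg -0.2 alt 179.8 | j7 0.86 curyaw 95.3 w 0.0543 t 51.42 F [ 0.4 -0.3 -0. ]
```

View pics/s37.png

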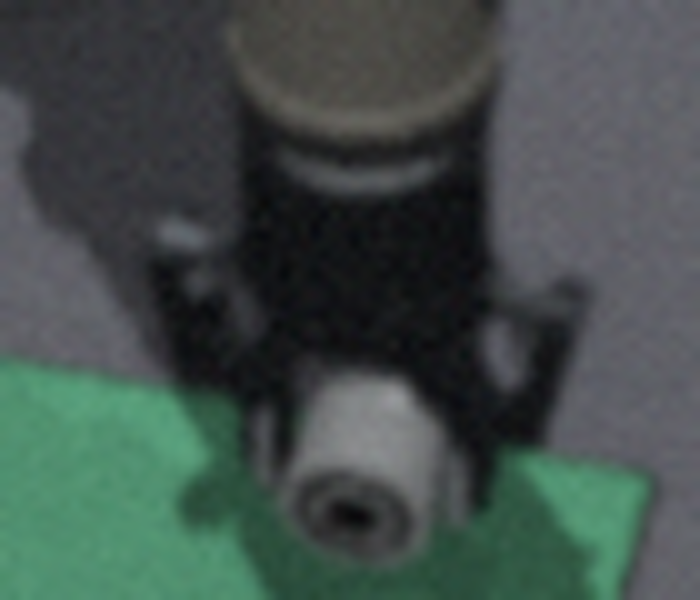

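Call:
send_rows:
  moves: [0,4,0,0,0,10,0,0,0,16,0,0,0,22,0,0,0,28,0,0,0,33,0,0,0,37,0,0,0,37,0,0]

```text
clock: 52.48
tcp_pos: [0.442, -0.0151, -0.0204]
orientation: [-0.146, 3.138, 0.0]
contact_force: [0.3, 0.1, 0.3]
grip_width: 0.0551
```

```bash
python3 -c "
from fit import *
go(.4505,-.0975,-.0205,np.radians(95.5))
g=grab('scene');save(g,'s38',10,(255,150,325,210))
"
```

```text
shift [ -0.7 -82.8   0.1] turn deg -0.2 alt 179.8 | j7 0.77 curyaw 95.3 w 0.0551 t 52.48 F [0.3 0.1 0.3]
```

View pics/s38.png

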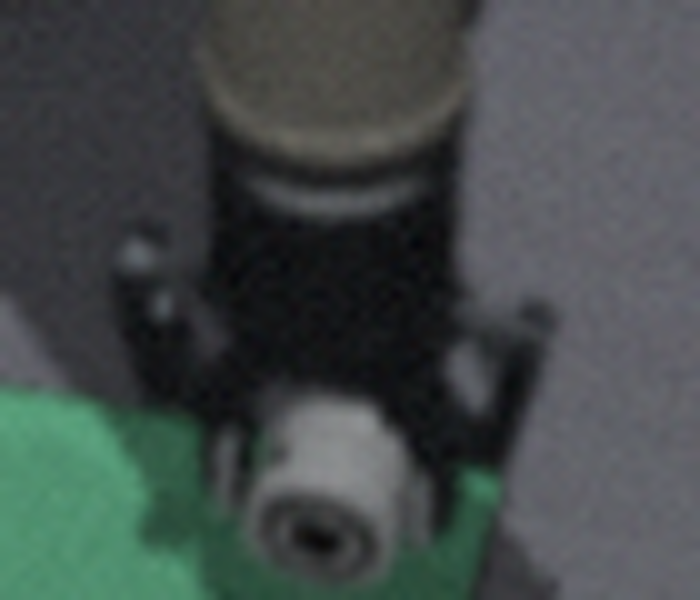

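```bash
python3 -c "
from fit import *
g=grab('scene')
hole(g,cl([(316,537)],10,255,150)[0],cl([(280,453)],10,255,150)[0],5.5)
"
```

```text
centre [ 0.4427 -0.0167  0.028 ] hole deg toward +y -46.0 err px 0.2
```

Call:
send_rows:
  moves: [0,4,0,0,0,8,0,0,0,12,0,0,0,16,0,0,0,20,0,0,0,20,0,0]

```text
clock: 53.32
tcp_pos: [0.4401, 0.0049, -0.0204]
orientation: [-0.147, 3.138, 0.0]
contact_force: [-0.1, 0.1, 0.3]
grip_width: 0.0552
```

Call:
send_rows:
  moves: [0,0,0,0,0,0,0,0,0,0,0,0]
  hand: 0.4
  newtons: 20

```text
clock: 53.7
tcp_pos: [0.4401, 0.0042, -0.0205]
orientation: [0.145, -3.138, 0.0]
contact_force: [0.9, -0.4, -0.1]
grip_width: 0.0513
```

```bash
python3 -c "
from fit import *
go(.4505,-.0975,-.0205,np.radians(95.5))
g=grab('scene');save(g,'s39',10,(260,150,330,210))
"
```

```text
shift [  -0.9 -102.2    0. ] turn deg -0.2 alt 179.8 | j7 0.72 curyaw 95.3 w 0.0513 t 53.7 F [ 0.9 -0.4 -0.1]
```

View pics/s39.png

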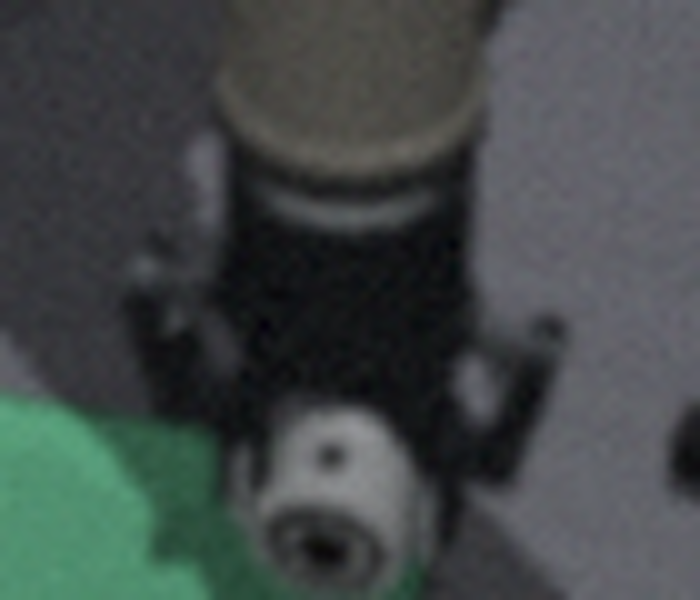

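```bash
python3 -c "
from fit import *
g=grab('scene')
hole(g,cl([(323,548)],10,260,150)[0],cl([(331,455)],10,260,150)[0],5.5)
"
```

```text
centre [0.4407 0.0017 0.028 ] hole deg toward +y -6.0 err px 0.1
```

Call:
send_rows:
  moves: [0,0,0,0,0,0,0,0,0,0,0,0]
  hand: 0.6
  newtons: 60

```text
clock: 54.18
tcp_pos: [0.4402, 0.0044, -0.0201]
orientation: [-0.146, 3.138, -0.001]
contact_force: [-1.6, -0.5, 7.3]
grip_width: 0.0484
```

Call:
send_rows:
  moves: [0,0,-15,0,0,0,-35,0,0,0,-55,0,0,0,-60,0,0,0,-60,0]

```text
clock: 54.8
tcp_pos: [0.4398, 0.0041, 0.0392]
orientation: [0.145, -3.138, 0.001]
contact_force: [0.0, 0.2, -4.4]
grip_width: 0.048
```

```bash
python3 -c "
from fit import *
go(.5002-.084*.9876,-.3187-.084*.157,.04,np.radians(99.05))
print(.5002-.084*.9876,-.3187-.084*.157)
g=grab('scene');save(g,'s40',10,(260,130,330,190))
"
```

```text
shift [  53.5 -332.4   -0.7] turn deg -3.8 alt 176.2 | j7 0.85 curyaw 95.3 w 0.048 t 54.8 F [ 0.   0.2 -4.4]
0.4172416 -0.33188799999999996
```

View pics/s40.png

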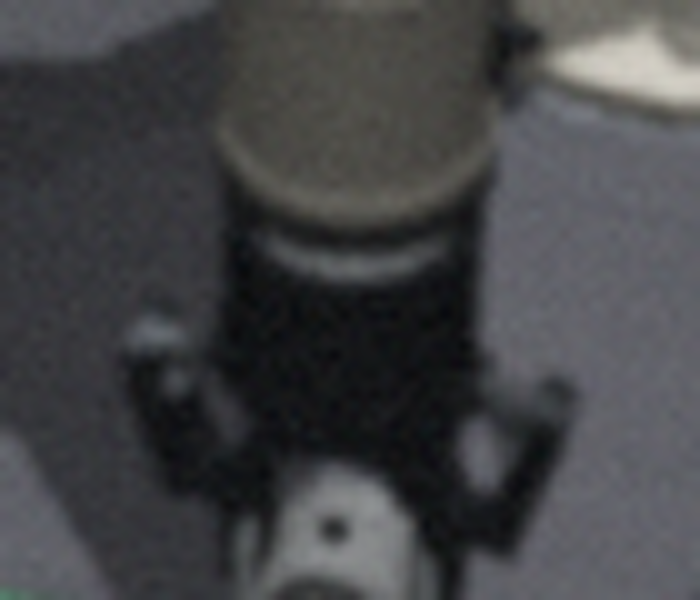

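Call:
send_rows:
  moves: [5,-50,0,0,12,-105,0,-1,22,-160,0,-2,32,-215,0,-3,42,-270,0,-4,50,-315,0,-4,54,-332,0,-4,54,-332,0,-4]

```text
clock: 55.85
tcp_pos: [0.4163, -0.3316, 0.0385]
orientation: [0.251, -3.131, -0.002]
contact_force: [0.4, 1.2, -5.0]
grip_width: 0.048
```

```bash
python3 -c "
from fit import *
go(.4172,-.3319,-.019,np.radians(99.05))
g=grab('scene');save(g,'s41',8,(140,110,230,185))
"
```

```text
shift [-0.9 -0.5 57.5] turn deg 0.1 alt -179.9 | j7 1.64 curyaw 99.2 w 0.048 t 55.85 F [ 0.4  1.2 -5. ]
```

View pics/s41.png

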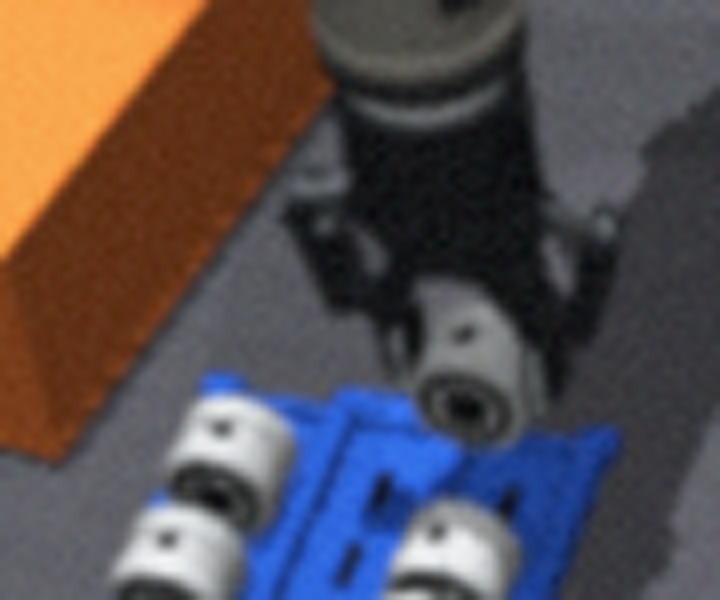

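Call:
send_rows:
  moves: [0,0,15,0,0,0,30,0,0,0,40,0,0,0,45,0,0,0,45,0]

```text
clock: 56.52
tcp_pos: [0.4171, -0.3309, -0.0058]
orientation: [0.255, -3.131, -0.001]
contact_force: [-0.6, -0.2, -4.1]
grip_width: 0.0481
```

```bash
python3 -c "
from fit import *
go(.4172,-.3319,-.019,np.radians(99.05))
"
```

```text
shift [ 0.  -1.  13.2] turn deg 0.3 alt -179.7 | j7 1.58 curyaw 99.3 w 0.0481 t 56.52 F [-0.6 -0.2 -4.1]
```

Call:
send_rows:
  moves: [0,-1,5,0,0,-1,9,0,0,-1,12,0,0,-1,13,0,0,-1,14,0,0,-1,14,0]

```text
clock: 57.28
tcp_pos: [0.4173, -0.3321, -0.0189]
orientation: [0.255, -3.131, 0.001]
contact_force: [-3.0, 1.2, 3.5]
grip_width: 0.0481
```

Call:
send_rows:
  moves: [0,0,0,0,0,0,0,0,0,0,0,0,0,0,-20,0,0,0,-50,0,0,0,-85,0,0,0,-100,0]
  hand: 0.15

```text
clock: 58.15
tcp_pos: [0.4186, -0.3325, 0.0834]
orientation: [-0.255, 3.129, -0.004]
contact_force: [0.3, -0.8, -0.3]
grip_width: 0.0726
```

```bash
python3 -c "
from fit import *
go(.45,.0,.18,np.radians(95))
"
```

```text
shift [-85.1 322.8 -97.2] turn deg 4.3 alt -175.7 | j7 1.69 curyaw 99.3 w 0.0726 t 58.15 F [ 0.3 -0.8 -0.3]
```

Retreat over the mat for a full check.

Call:
send_rows:
  moves: [-10,40,-30,0,-25,95,-60,0,-40,150,-90,0,-55,205,-97,0,-70,260,-97,0,-85,310,-97,0,-85,323,-97,0,-85,323,-97,0]

```text
clock: 59.15
tcp_pos: [0.4485, 0.0007, 0.1776]
orientation: [0.258, -3.131, 0.001]
contact_force: [-0.1, -0.0, 0.0]
grip_width: 0.0724
```

```bash
python3 -c "
from fit import *
f=grab('top');g=grab('scene')
save(f,'t42',5,(365,180,475,310));save(f,'t42g',12,(80,200,130,245));save(f,'t42f',1.4);save(g,'s42',7,(130,140,230,225))
a=0
for _ in range(6): a=a+grab('top')['img'].astype(float).mean(2)
np.set_printoptions(linewidth=200); print((a/6)[205:217,100:112].round(0).astype(int))
"
```

```text
[[140 186 218 227 226 233 234 227 222 224 222 224]
 [194 214 223 223 214 208 205 204 203 217 221 228]
 [217 200 181 180 174 143 163 208 204 218 215 224]
 [178 174 184 185 175 119 161 238 239 243 237 230]
 [176 225 239 235 206 134 182 248 252 251 249 242]
 [228 250 253 253 239 178 220 250 252 250 250 249]
 [245 251 252 253 248 212 227 250 251 250 250 250]
 [245 250 250 251 250 224 218 246 250 250 249 249]
 [248 250 250 250 250 238 213 243 251 250 250 250]
 [251 250 250 250 251 246 213 240 252 251 250 250]
 [251 250 250 250 252 249 209 224 249 252 250 250]
 [250 250 250 250 252 250 189 160 225 250 251 250]]
```

View pics/t42.png

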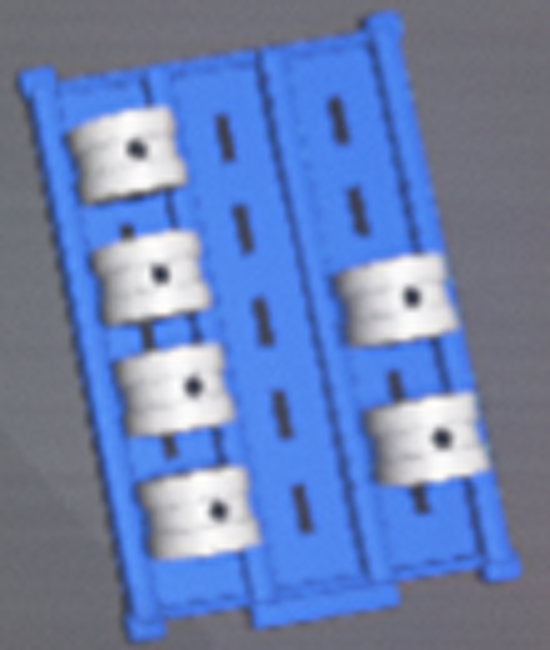

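View pics/t42g.png

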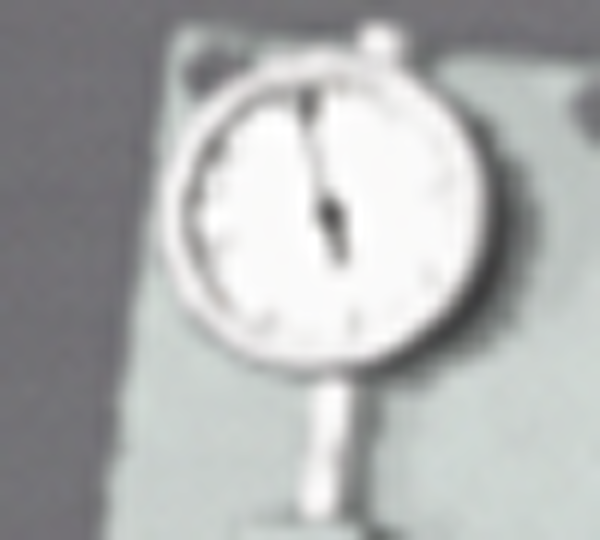

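View pics/t42f.png

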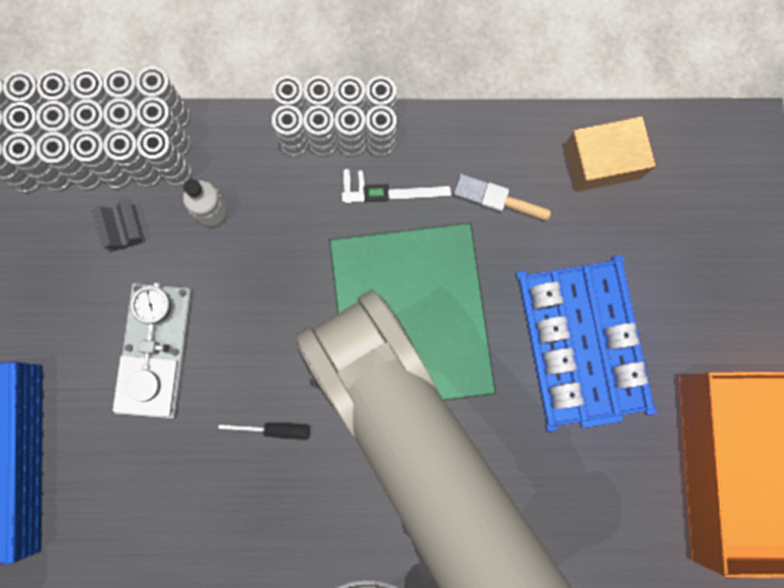

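View pics/s42.png

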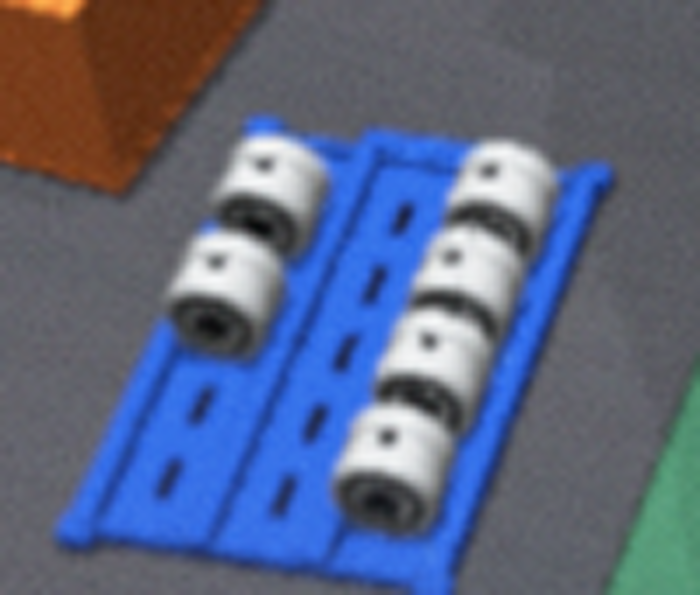

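```bash
python3 -c "
from fit import *
f=grab('top');g=grab('scene')
c=[(127.5,155,137,149),(152,276,160,273),(175,390,193,386),(199,512,219,510),(400,300,412,296),(430,440,442,438)]
for a,b,h,k in c:
    C=unproj(f,cl([(a,b)],5,365,180),.031)[0]; H=unproj(f,cl([(h,k)],5,365,180),.053)[0]
    v=np.array([-np.sin(.158),np.cos(.158)]); d=(H-C)[:2]@v; print(C.round(4),'off mm',round(d*1000,1),'deg',np.degrees(np.arcsin(d/.0245)).round(1))
for face,h in(((382,500),(387,436)),):
    hole(g,cl([face],7,130,140)[0],cl([h],7,130,140)[0],9)
st()
"
```

```text
[ 0.5856 -0.3057  0.031 ] off mm 0.7 deg 1.6
[ 0.528 -0.315  0.031] off mm 1.7 deg 3.9
[ 0.4746 -0.3235  0.031 ] off mm -2.9 deg -6.8
[ 0.4182 -0.3321  0.031 ] off mm -3.6 deg -8.4
[ 0.5162 -0.4306  0.031 ] off mm 1.7 deg 4.1
[ 0.4508 -0.4408  0.031 ] off mm 2.0 deg 4.6
centre [ 0.5836 -0.3075  0.028 ] hole deg toward +y 0.0 err px 0.0
{'clock': 59.65, 'joints': [0.96, 0.378, -1.2948, 2.0338, 0.4239, 1.0414, 1.1933], 'tcp_pos': [0.4489, -0.0001, 0.1775], 'orientation': [0.2536, -3.1312, -0.0001], 'contact_force': [-1.1404, -0.9025, 0.2724], 'moment': [-0.0277, 0.0557, 0.0224], 'grip_width': 0.0725}
```

```bash
python3 -c "
from h import *
print(r.hand_in())"
```

```text
the job is handed in; nothing more can be done
None
```

I finished the whole job and handed it in at about 60 s of the 210 s allowed; the hand-in reported no verdict.

- **Master and dial:** I set the master disc in the gauge's seat, lowering it until it touched the floor. The last top view shows it centred in the seat. I then turned the bezel about 83.5° anticlockwise, so the zero arrow stands at the needle's tip. The top view puts the arrow about 1 mm off the needle (limit 2.5 mm). The scene view puts it nearer, but it can't be read more finely than that.
- **Bearings:** All four loose bearings are in the y = +56 mm channel, each rolled until its hole was on top.
    - Measured from the top camera, the holes lean about 2°, 4°, 7° and 8° from vertical. If the packed bearings' own 4–5° reading is camera bias, the last two lean 11–13°. Either way they are within the 20° limit.
    - A scene-camera check of the first bearing gave 0°.
- **Left alone:** The final pictures show the two packed bearings and the four bystanders where they started, and the arm clear of everything.
- **Disagreements:**
    - The fingertips sit roughly 30–40 mm behind the TCP at these openings, not the 13 mm at most that the text suggests. My first two attempts to grip the master closed on air, and a probe then pressed on its top with about 65 N at the wrist. I worked from the measured heights after that.
    - The two cameras differ by 1–2 mm, and up to 4 mm on one bearing.

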